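# Put the soap bars away to cure and drain

## Task

Put the rectangular soap bars away: lay the yellow, the green and the blue bar flat on the floor of the curing tray of the same colour, and lay the freshly rinsed orange bar lengthwise up the sloping draining stand, fully on its plate and with its lower end resting against the black ledge. Set the bars down rather than dropping them, and leave the round soaps where they are.

Things in the scene. Friction and masses are not known exactly. Their poses are not given: they have to be found in the camera images.
- yellow_bar: rectangular lemon-yellow bar of hard soap, 75 x 45 x 30 mm, about 100 g, edges slightly rounded, loose, lying flat on the table at the start. Origin: centre of its underside; x along the 75 mm length, y along the 45 mm width, z up through the 30 mm thickness.
- green_bar: rectangular leaf-green bar of hard soap, 75 x 45 x 30 mm, about 100 g, edges slightly rounded, loose, lying flat on the table at the start. Origin: centre of its underside; x along the 75 mm length, y along the 45 mm width, z up through the 30 mm thickness.
- blue_bar: rectangular blue bar of hard soap, 75 x 45 x 30 mm, about 100 g, edges slightly rounded, loose, lying flat on the table at the start. Origin: centre of its underside; x along the 75 mm length, y along the 45 mm width, z up through the 30 mm thickness.
- orange_bar: rectangular orange bar of hard soap, 75 x 45 x 30 mm, about 100 g, edges slightly rounded, loose, lying flat on the table at the start. Origin: centre of its underside; x along the 75 mm length, y along the 45 mm width, z up through the 30 mm thickness.
- yellow_tray: shallow yellow plastic curing tray, fixed to the table, outside 113 x 83 mm and 9 mm high, inside 105 x 75 mm; floor 4 mm thick, so its rim stands 5 mm above the floor. Origin: centre of its underside, on the table; x along the 113 mm length, y along the 83 mm width, z up.
- green_tray: shallow green plastic curing tray, fixed to the table, outside 113 x 83 mm and 9 mm high, inside 105 x 75 mm; floor 4 mm thick, so its rim stands 5 mm above the floor. Origin: centre of its underside, on the table; x along the 113 mm length, y along the 83 mm width, z up.
- blue_tray: shallow blue plastic curing tray, fixed to the table, outside 113 x 83 mm and 9 mm high, inside 105 x 75 mm; floor 4 mm thick, so its rim stands 5 mm above the floor. Origin: centre of its underside, on the table; x along the 113 mm length, y along the 83 mm width, z up.
- ledge_foot (a point): fixed draining stand: lined metal plate 110 mm wide, 105 mm long, sloping 20 degrees, its low end roughly towards the robot with a black ledge 12 mm proud of the plate; high end 52 mm above the table. Point: middle of the line where plate meets ledge, 16 mm above the table; x up the slope along the plate, y along the ledge, z square out of the plate. Soap does not slide on it by itself.
- yellow_round: round lemon-yellow soap, a disc of 58 mm diameter and 24 mm height, loose, lying flat; it stays where it is. Origin: centre of its underside.
- green_round: round leaf-green soap, a disc of 58 mm diameter and 24 mm height, loose, lying flat; it stays where it is. Origin: centre of its underside.
Not all that is in view belongs to the job. Of the things like the blue_bar, leave any that is pink; of the rest the smaller one is meant.

How it is judged (in metres and radians):
At the end, for the whole second after the job is handed in: Yellow, green, blue bars flat on the floor of their own tray, centre within 22 mm of its centre. Orange bar flat on the sloping plate, length up the slope within 0.15 rad, lower end within 8 mm of the ledge, centre within 30 mm of the plate's middle line. All at rest (horizontal distance between yellow_bar and yellow_tray below 0.022 m and z of yellow_bar in the frame of yellow_tray below 0.0075 m and angle between each of yellow_bar, green_bar, blue_bar's own z axis and vertical below 0.08 rad and linear speed of each of yellow_bar, green_bar, blue_bar, orange_bar below 0.02 m/s and horizontal distance between green_bar and green_tray below 0.022 m and z of green_bar in the frame of green_tray below 0.0075 m and horizontal distance between blue_bar and blue_tray below 0.022 m and z of blue_bar in the frame of blue_tray below 0.0075 m and x of orange_bar in the frame of ledge_foot between 0.033 and 0.0455 m and y of orange_bar in the frame of ledge_foot between -0.03 and 0.03 m and z of orange_bar in the frame of ledge_foot between -0.004 and 0.005 m and angle between the x axis of orange_bar and the x axis of ledge_foot, either way round below 0.15 rad and angle between the z axis of orange_bar and the z axis of ledge_foot, either way round below 0.08 rad); the robot touches nothing.
It fails at once if a round soap is shifted by more than 15 mm (distance of any of yellow_round, green_round from where it was at the start of the episode above 0.015 m).
It fails at once if a bar is dropped or thrown: it moves faster than 0.8 m/s with no finger on it (a fall of about 30 mm) ((linear speed of yellow_bar above 0.8 m/s and contact force between yellow_bar and the fingers below 0.05 N) or (linear speed of green_bar above 0.8 m/s and contact force between green_bar and the fingers below 0.05 N) or (linear speed of blue_bar above 0.8 m/s and contact force between blue_bar and the fingers below 0.05 N) or (linear speed of orange_bar above 0.8 m/s and contact force between orange_bar and the fingers below 0.05 N)).
It also fails if it takes over 90 s, if anything falls off the work surface, if the arm or the gripper's body presses on something with over 40 N, if the wrist force passes 120 N, or if a joint passes its speed limit or range.

## Robot

A 6-joint arm with a two-finger parallel gripper is mounted at the origin on the work surface. World frame = base frame: x ahead of the robot, y to its left, z up, the work surface at z = 0. Lengths are in mm, angles in rad, forces in N, time in s.
With the tool pointing down it reaches from about 225 to 875 mm from the base axis. Payload 3.4 kg.
Tool frame: the origin (TCP) lies on the centre line of the jaws, within the pads' length; the fingertips stand 11 mm ahead of it and the grasp point (between the pads) lies 8 mm behind it (robot.finger_overhang is the distance from the TCP to the fingertips, in mm); x points along the fingers, z is the direction in which the jaws open and shut, and the axes are right-handed (so a half turn about x gives the same grasp; the last joint's range is limited). The gripper opens to 85 mm and grips with 20 to 120 N. Pads are 22 mm wide; open, the fingers measure 114 mm over their backs; the gripper's body (76 mm by 85 mm) begins 54 mm behind the grasp point. The pads swing forward as they close: fully open they stand 13 mm farther back than shut.
Start: joints at [-1.372, 0.276, 1.505, -0, 1.361, -0.121], TCP at [180.767, -545.884, 203.728] pointing down, gripper open.
Joint ranges: [-2.89, 2.89], [-0.75, 2.08], [0.22, 2.7], [-1.18, 4.32], [0.11, 2.71], [-2.7, 2.7]. Speed limits (rad/s): [2.57, 2.57, 3.14, 3.14, 3.14, 3.14].

## Interface

Orientations are given as a rotation vector (axis times angle).
In Python, from rig import robot, capture gives the robot as it stands.
- The arm moves only by the tool servo_tool, never from a script. Its argument "commands" is a list of rows, each a list of 3 entries, a list of its own where there are three numbers: the finger opening in m, from 0 to 0.0854, then the shift along the world's x, y, z in m, then the turn, a rotation vector about the world's x, y, z in rad. A call has 1 to 10 rows; each row shifts and turns the commanded pose from where the row before left it; what a row does not reach is not made up. A row lasts 1/10 s, in which the tool goes at most 50 mm and 8.59 degrees, less where a joint would pass 70% of its speed; a pose out of reach is approached as far as the arm can. A call is refused whole if a number of a shift passes 0.05 or a number of a turn 0.15, either way. A call with a gripper value outside its range is refused whole. The fingers move at their own pace and stop on an object; "grip_force" is the grip in N (left out, the last holds). Time passes only in rows, so rows that do not move let the fingers close. It gives the time, the measured TCP pose, the force and the opening at its end, in the units of the state.
- robot.read_state(): the state, without advancing time (a new reading comes with each control period).
- capture(name): name is "side" or "top"; returns a dict with "color" (420x560x3 uint8, blue, green, red), "depth" (420x560 float32, mm along the optical axis (not along the pixel's ray), 0 where there is no reading), "K" (3x3 intrinsics, pixels), "k1" (the pictures are not rectified: a ray, as slopes to the right and down, at radius r is drawn at 1 + k1 r^2 times it, then the intrinsics apply), "R" (3x3) and "t" (3): a world point X has camera coordinates R X + t. Camera axes: x right, y down, z forward; pixel columns grow to the right and rows downward; lengths in mm; the calibration is good to about 2 mm. A picture is of the moment at which its call begins.
- robot.sign_off(): hands the job in, once; it reports no verdict.
The state is a dict: "clock": time; "joint_pos": joint angles; "joint_velocities": joint speeds; "effort": joint torques, N m; "tcp_pos": TCP position; "ee_rot": TCP orientation; "force": force on the tool from outside, world axes, zero at the start; "ft_torque": the same for the moment, N m; "gripper_width": finger opening in mm.
Only numpy, scipy, OpenCV 4.12 (cv2) and the standard library are available. Lean on these libraries where they do the work, as an engineer would, in place of code of your own. Each camera call takes 0.05 s, during which the arm holds its last target.

## Working session

There is one attempt and no reset: what is moved stays moved. The work goes in short steps, Python scripts to look and compute and a tool call to move; the robot and the scene stay as the last step left them, time stands still between calls to the robot, and variables do not carry over. Pictures are saved under pics/ and viewed, and the job is handed in when it is done.

Besides the shell and the picture viewer there is one more tool, called after ">>>" as name(argument=value, ...) on one line, values as JSON. servo_tool: Moves the arm, as the interface text tells. Its arguments: {"type":"object","properties":{"commands":{"type":"array"},"grip_force":{"type":"number"}},"required":["commands"]}

```bash
ls; mkdir -p pics; python3 - <<'E'
from rig import robot, capture
import cv2,numpy as np,pickle
print(robot.read_state())
for n in("top","side"):
    c=capture(n); cv2.imwrite(f"pics/{n}0.png",c["color"]); pickle.dump(c,open(f"{n}0.pkl","wb"))
    print(n,c["K"],c["k1"],c["R"],c["t"])
E
```

```text
pics
{'clock': 0.0, 'joint_pos': array([-1.37196503e+00,  2.76574467e-01,  1.50616493e+00, -3.24215602e-05,
        1.36071188e+00, -1.21007944e-01]), 'joint_velocities': array([-0.00120352,  0.00076686,  0.00061791,  0.00037397, -0.0014434 ,
        0.00082299]), 'effort': array([-2.87611965e-04, -4.16775727e+01, -2.45802748e+01, -3.75722848e-04,
        1.09257977e-02, -1.04295486e-05]), 'tcp_pos': array([ 180.64659859, -545.25052753,  202.83881122]), 'ee_rot': array([ 0.97165723,  1.3451265 , -0.96960343]), 'force': array([ 0.72352003,  0.37881711, -0.73706881]), 'ft_torque': array([ 0.0446082 , -0.01709648,  0.00980434]), 'gripper_width': 84.92581110532099}
top [[487.22738713   0.         281.89839807]
 [  0.         487.22738713 207.2664277 ]
 [  0.           0.           1.        ]] 0.04821843337800754 [[ 0.00446318 -0.99990874 -0.01275114]
 [-0.99946365 -0.00404678 -0.0324967 ]
 [ 0.03244213  0.01288934 -0.9993905 ]] [  54.53864108  423.9681503  1420.30222583]
side [[392.06672026   0.         274.67398171]
 [  0.         392.06672026 214.54390711]
 [  0.           0.           1.        ]] -0.04418349782195187 [[-0.98504704 -0.17204049  0.00918649]
 [-0.12138756  0.65521047 -0.74563014]
 [ 0.12225949 -0.73559589 -0.66629671]] [ 420.97193859   55.50419775 1016.80798845]
```

View pics/top0.png

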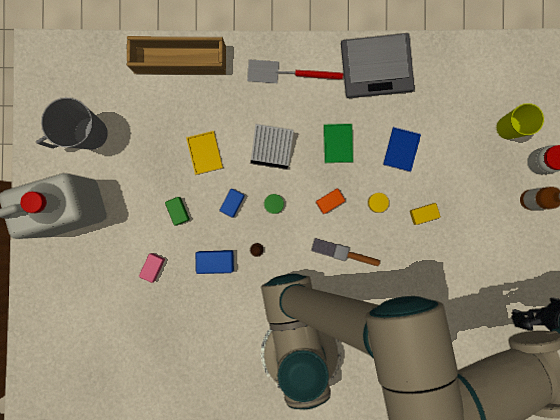

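View pics/side0.png

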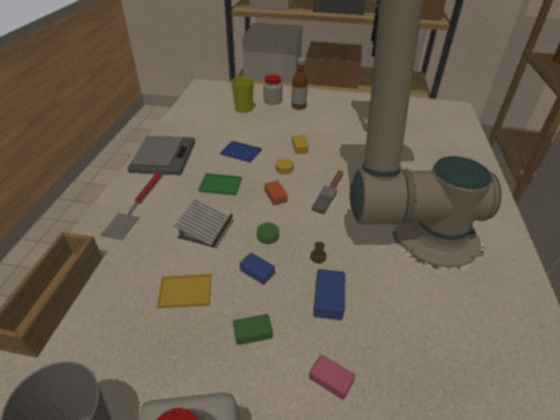

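The top view gives these candidates:
- **Blue:** small bar at (232,203), larger box at (214,262), pink one at (151,267). By the description I choose the one at (232,203).
- **Yellow:** bar at (425,214), round at (378,203), tray at (205,152).
- **Green:** bar at (177,210), round at (274,203), tray at (338,143).
- **Orange bar:** (331,201).
- **Blue tray:** (401,149).
- **Stand:** (273,146), with the black ledge on its lower edge.

```bash
cat > h.py <<'E'
import cv2,numpy as np,pickle
def world(c):
    K,k1=c["K"],c["k1"]; h,w=c["depth"].shape
    u,v=np.meshgrid(np.arange(w),np.arange(h))
    d=np.stack([(u-K[0,2])/K[0,0],(v-K[1,2])/K[1,1]],-1)
    s=d.copy()
    for _ in range(8): s=d/(1+k1*(s**2).sum(-1,keepdims=True))
    z=c["depth"][...,None]
    P=np.concatenate([s*z,z],-1)
    return (P-c["t"])@c["R"]
def seg(c,W,u0,v0,r=26,smin=110,dz=None):
    hsv=cv2.cvtColor(c["color"],cv2.COLOR_BGR2HSV).astype(int)
    h0=np.median(hsv[v0-2:v0+3,u0-2:u0+3,0])
    m=np.zeros(hsv.shape[:2],np.uint8)
    dh=abs((hsv[...,0]-h0+90)%180-90)
    m[(dh<9)&(hsv[...,1]>smin)]=1
    box=np.zeros_like(m); box[max(v0-r,0):v0+r,u0-r:u0+r]=1
    m*=box
    n,l=cv2.connectedComponents(m)
    return (l==l[v0,u0])
def rect(P):
    (x,y),(a,b),t=cv2.minAreaRect(P[:,:2].astype(np.float32))
    if a<b: a,b,t=b,a,t+90
    t=(t+90)%180-90
    return np.round([x,y,a,b,t],1)
E
python3 - <<'E'
from h import *
c=pickle.load(open("top0.pkl","rb")); W=world(c)
s=pickle.load(open("side0.pkl","rb")); S=world(s)
for n,u,v in [("yb",425,214),("gb",177,210),("bb",232,203),("BIGblue",214,262),("pink",151,267),("ob",331,201),("yr",378,203),("gr",274,203),("yt",205,152),("gt",338,143),("bt",401,149)]:
    m=seg(c,W,u,v); P=W[m]; P=P[c["depth"][m]>0]; zt=np.percentile(P[:,2],60 )
    T=P[P[:,2]>zt-8]
    print(n,len(P),np.round(np.percentile(P[:,2],[5,50,95]),1),rect(P),"top",rect(T),np.round(T.mean(0),1))
for n,u,v in [("yb",300,144),("gb",253,329),("bb",257,268),("ob",276,192),("yt",185,290),("gt",220,184),("bt",241,151),("yr",285,166),("gr",268,233)]:
    m=seg(s,S,u,v,36); P=S[m]; zt=np.percentile(P[:,2],70); T=P[P[:,2]>zt-6]
    print("side",n,len(P),np.round(np.percentile(P[:,2],[5,50,95]),1),"top",rect(T),np.round(T.mean(0),1))
# stand
pu=W[118:175,240:305]; 
print(np.round(W[120:172:4,275]),)
im=cv2.resize(c["color"][115:275,140:450],None,fx=2.55,fy=2.55,interpolation=cv2.INTER_CUBIC); cv2.imwrite("pics/crop.png",im)
E
```

```text
yb 448 [10.5 28.9 33.6] [ 407.8 -358.9   82.8   44.9  -72.5] top [ 406.5 -355.5   75.4   44.5  -72.1] [ 406.5 -354.5   29.3]
gb 421 [19.4 29.7 34.5] [411.7 361.2  74.6  44.3  22.6] top [411.7 361.3  74.4  44.3  22.6] [411.8 360.7  29.9]
bb 394 [23.  30.  35.4] [437.1 201.6  72.7  43.3 -26.8] top [436.4 202.   71.1  43.2 -26.5] [436.4 201.8  30.2]
BIGblue 825 [33.3 41.8 47.3] [266.2 249.3 103.1  62.2 -88. ] top [266.1 249.9 102.4  61.4 -87.4] [266.3 249.6  42.2]
pink 450 [15.2 29.2 34.4] [248.4 432.3  74.2  45.1 -23.9] top [248.2 432.4  73.8  45.1 -23.9] [248.1 431.6  29.7]
ob 411 [21.8 29.6 34.7] [442.8 -85.   79.6  45.4 -58.2] top [441.9 -82.4  74.4  44.1 -58.7] [441.8 -82.2  29.9]
yr 335 [10.4 23.1 28.2] [ 438.4 -222.6   56.4   55.6   88.3] top [ 438.2 -222.5   56.4   55.2   88.3] [ 438.7 -223.1   23.5]
gr 292 [17.9 24.  29.2] [4.357e+02 7.920e+01 5.280e+01 5.240e+01 2.000e-01] top [4.356e+02 7.920e+01 5.260e+01 5.240e+01 2.000e-01] [434.2  80.6  24.1]
yt 1112 [-1.   4.9 11.2] [585.7 287.1 116.3  84.6  14.2] top [584.9 286.9 114.6  84.6  14.2] [584.9 286.7   5.2]
gt 1064 [-0.7  4.4
[... 643 characters left out ...]
 9.5] top [477.4 525.3 618.8 122.3 -66.3] [582.5 288.2   6. ]
side gt 425 [2.  4.3 8.8] top [488.9 322.3 993.2 115.  -74. ] [ 610.2 -103.     7.9]
side bt 398 [2.1 4.6 9.8] top [ 480.5  226.2 1168.   121.8  -77.8] [ 591.5 -285.8    8.6]
side yr 229 [ 6.6 23.4 25.9] top [ 357.1  264.6 1044.4   49.9  -80.7] [ 434.8 -205.4   32. ]
side gr 235098 [-6.185e+02  4.000e-01  2.051e+02] top [ 4.3270e+02 -6.1810e+02  2.9077e+03  2.8036e+03 -1.0000e-01] [383.1   5.3  48. ]
[[682.  78.   2.]
 [670.  78.  -0.]
 [648.  76.  53.]
 [637.  76.  50.]
 [627.  77.  44.]
 [616.  77.  38.]
 [604.  77.  40.]
 [594.  77.  32.]
 [583.  77.  27.]
 [573.  77.  21.]
 [561.  77.  17.]
 [549.  77.  22.]
 [540.  77.  -0.]]
```

View pics/crop.png

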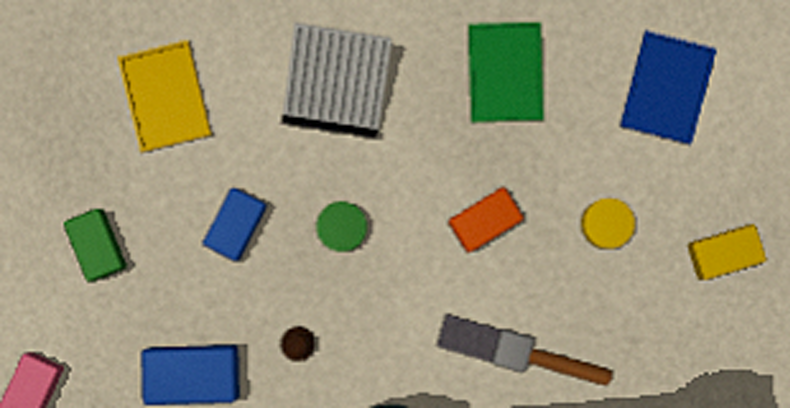

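The crop confirms the choice: the small blue bar, not the large box or the pink one. Next I measure the stand and the tool orientation.

```bash
python3 - <<'E'
from h import *
from rig import robot
from scipy.spatial.transform import Rotation as Ro
st=robot.read_state(); R=Ro.from_rotvec(st["ee_rot"]).as_matrix(); print(R.round(3))
for nm in("top","side"):
    c=pickle.load(open(nm+"0.pkl","rb")); W=world(c)
    hsv=cv2.cvtColor(c["color"],cv2.COLOR_BGR2HSV)
    x,y,z=W[...,0],W[...,1],W[...,2]
    reg=(abs(x-595)<75)&(abs(y-80)<85)&(c["depth"]>0)
    up=reg&(z>11)
    dark=reg&(hsv[...,2]<55)&(z>11)
    k=np.ones((3,3),np.uint8)
    plate=up&~(cv2.dilate(dark.astype(np.uint8),k)>0)
    pe=cv2.erode(plate.astype(np.uint8),k)>0
    P=W[pe]; A=np.c_[P[:,:2],np.ones(len(P))]; s,_,_,_=np.linalg.lstsq(A,P[:,2],rcond=None)
    g=np.hypot(*s[:2]); print(nm,"slope deg",np.degrees(np.arctan(g)).round(1),"heading",np.degrees(np.arctan2(s[1],s[0])).round(1))
    # distance along heading where z=16
    print(" all",rect(W[up]),"plate",rect(W[plate]),"dark",rect(W[dark]),dark.sum(),"zdark",np.percentile(z[dark],[10,50,90]).round(1))
    for hd in(-7,-8):
        e=np.array([np.cos(np.radians(hd)),np.sin(np.radians(hd))])
        d=W[up][:,:2]@e; dd=W[dark][:,:2]@e; n=np.array([-e[1],e[0]]); w=W[up][:,:2]@n
        pl=P[:,:2]@e; q=np.polyfit(P[:,2],pl,1) ; zz=np.polyfit(pl,P[:,2],1)
        print(hd,"up",np.percentile(d,[0.5,99.5]).round(1),"dark",np.percentile(dd,[2,98]).round(1),"width",np.percentile(w,[1,99]).round(1),"foot at z16:",((16-zz[1])/zz[0]).round(1),"z52:",((52-zz[1])/zz[0]).round(1))
    vv,uu=np.where(up); 
    im=cv2.resize(c["color"][vv.min()-15:vv.max()+15,uu.min()-15:uu.max()+15],None,fx=6,fy=6,interpolation=cv2.INTER_CUBIC); cv2.imwrite(f"pics/st_{nm}.png",im); print(uu.min()-15,vv.min()-15,im.shape)
E
```

```text
[[-0.     0.949  0.314]
 [ 0.002  0.314 -0.949]
 [-1.     0.    -0.002]]
top slope deg 19.6 heading -9.6
 all [598.   88.5 112.5 110.   -8.7] plate [605.1  87.4 110.   98.   81.3] dark [548.7  94.7 107.3  10.7  81.1] 118 zdark [17.6 25.1 29.8]
-7 up [527.1 638.2] dark [527.3 538.7] width [106.6 214.5] foot at z16: 536.2 z52: 637.5
-8 up [524.4 634.8] dark [525.1 535.2] width [116.8 224.6] foot at z16: 533.4 z52: 634.6
235 109 (444, 432, 3)
side slope deg 19.8 heading -8.8
 all [596.6  87.6 114.6 112.8  81.3] plate [599.1  87.  115.2 106.2  79.8] dark [569.9 119.7 140.   73.9  36.7] 74 zdark [17.8 25.2 26.8]
-7 up [525.5 636.5] dark [524.7 623.8] width [105.6 215.9] foot at z16: 536.5 z52: 636.5
-8 up [522.8 633.4] dark [522.3 620. ] width [115.8 225.7] foot at z16: 533.6 z52: 633.5
158 183 (468, 534, 3)
```

View pics/st_side.png

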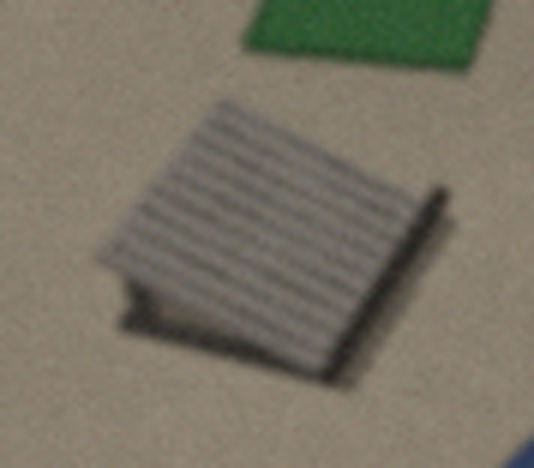

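Stand: heading −8.7°, foot at about (554, 95), slope 20°. Now I move above the yellow bar, with the bar axis at 107.7°.

>>> servo_tool(commands=[[0.0854, [0.0225, 0.019, -0.008], [0, 0, 0.148]], [0.0854, [0.0225, 0.019, -0.008], [0, 0, 0.148]], [0.0854, [0.0225, 0.019, -0.008], [0, 0, 0.148]], [0.0854, [0.0225, 0.019, -0.008], [0, 0, 0.148]], [0.0854, [0.0225, 0.019, -0.008], [0, 0, 0.148]], [0.0854, [0.0225, 0.019, -0.008], [0, 0, 0.148]], [0.0854, [0.0225, 0.019, -0.008], [0, 0, 0.148]], [0.0854, [0.0225, 0.019, -0.008], [0, 0, 0.148]], [0.0854, [0.0225, 0.019, -0.008], [0, 0, 0.148]], [0.0854, [0.0225, 0.019, -0.008], [0, 0, 0.148]]], grip_force=40)

```text
clock: 1.1
tcp_pos: [406.4, -354.8, 123.1]
ee_rot: [-0.184, 1.563, 0.185]
force: [-0.2, -0.2, -1.0]
gripper_width: 85.3
```

```bash
cat > st.py <<'E'
from rig import robot
import numpy as np
from scipy.spatial.transform import Rotation as Ro
def show():
    s=robot.read_state(); R=Ro.from_rotvec(s["ee_rot"]).as_matrix()
    print(round(s["clock"],2),"tcp",s["tcp_pos"].round(1),"beta",round(np.degrees(np.arctan2(R[1,2],R[0,2]))+90,1),"x",R[:,0].round(3),"w",round(s["gripper_width"],1),"F",s["force"].round(1),"j6",round(s["joint_pos"][5],2))
    return s
if __name__=="__main__": show()
E
python3 st.py
```

```text
1.1 tcp [ 406.4 -354.8  123.1] beta 103.5 x [-0.     0.001 -1.   ] w 85.3 F [-0.2 -0.2 -1. ] j6 -1.08
```

>>> servo_tool(commands=[[0.0854, [0, 0, -0.02], [0, 0, 0.073]], [0.0854, [0, 0, -0.03], [0, 0, 0]], [0.0854, [0, 0, -0.03], [0, 0, 0]], [0.0854, [0, 0, -0.026], [0, 0, 0]], [0.0854, [0, 0, 0], [0, 0, 0]], [0.035, [0, 0, 0], [0, 0, 0]], [0.035, [0, 0, 0], [0, 0, 0]], [0.035, [0, 0, 0], [0, 0, 0]], [0.035, [0, 0, 0], [0, 0, 0]], [0.035, [0, 0, 0], [0, 0, 0]]])

```text
clock: 2.1
tcp_pos: [406.1, -356.3, 18.5]
ee_rot: [-0.238, 1.557, 0.236]
force: [-0.0, -0.1, -0.1]
gripper_width: 34.9
```

```bash
python3 st.py
```

```text
2.1 tcp [ 406.1 -356.3   18.5] beta 107.3 x [ 0.001 -0.001 -1.   ] w 34.9 F [-0.  -0.1 -0.1] j6 -1.15
```

```bash
python3 - <<'E'
from rig import robot, capture
import cv2
a=capture("side")["color"][90:230,220:420]; b=capture("top")["color"][150:290,350:550]
import numpy as np
cv2.imwrite("pics/y1.png",np.hstack([cv2.resize(i,None,fx=2,fy=2,interpolation=cv2.INTER_CUBIC) for i in (a,b)]))
E
```

```text
(no output)
```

View pics/y1.png

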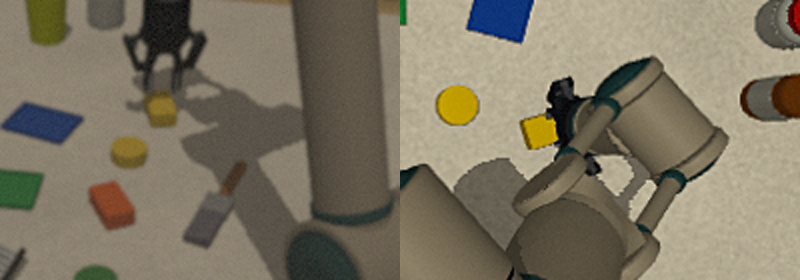

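```bash
cat >> h.py <<'E'
def proj(c,X):
    p=c["R"]@np.asarray(X,float)+c["t"]; s=p[:2]/p[2]; s=s*(1+c["k1"]*(s@s))
    return c["K"][:2,:2]@s+c["K"][:2,2]
E
python3 - <<'E'
from rig import robot, capture
from h import *; from st import show
s=show(); print(s["joint_pos"])
ims=[]
for n in("side","top"):
    c=capture(n); im=cv2.resize(c["color"],None,fx=1,fy=1)
    p=proj(c,s["tcp_pos"]); print(n,p,proj(c,[406,-354,30])); W=world(c)
    m=seg(c,W,*( (301,147) if n=="side" else (420,215))); P=W[m]; T=P[P[:,2]>24]; print(m.sum(),rect(T))
    u,v=p.astype(int); s4=cv2.resize(im[v-45:v+45,u-60:u+60],None,fx=4,fy=4,interpolation=cv2.INTER_CUBIC)
    cv2.circle(s4,(240,180),5,(255,0,255),1); ims.append(s4)
    g=(c["color"].max(-1)<45)&(abs(W[...,0]-406)<120)&(abs(W[...,1]+356)<120)&(W[...,2]>3)
    print("dark z",np.percentile(W[g][:,2],[1,5,50,95]).round(), "lowest pts",W[g][np.argsort(W[g][:,2])[:8]].round())
cv2.imwrite("pics/y2.png",cv2.resize(np.hstack(ims),(800,300)))
E
```

```text
2.2 tcp [ 405.9 -356.    18.2] beta 107.3 x [ 0.001 -0.001 -1.   ] w 35.3 F [-0.4  0.1 -0.4] j6 -1.15
[-8.49011654e-01  3.93917700e-01  1.84405189e+00  1.14898275e-04
  9.02783253e-01 -1.15109042e+00]
side [299.22536128 142.99723292] [299.29721878 140.24586678]
230 [ 340.8  194.6 1181.1   47.4  -83.5]
dark z [ 91. 102. 194. 431.] lowest pts [[ 430. -339.   67.]
 [ 427. -339.   67.]
 [ 430. -341.   73.]
 [ 427. -340.   78.]
 [ 427. -340.   82.]
 [ 377. -356.   82.]
 [ 377. -353.   87.]
 [ 384. -358.   87.]]
top [424.82319529 213.90204481] [425.26567993 213.78666181]
258 [ 379.1 -163.   399.2   47.   -82.8]
dark z [ 73. 100. 220. 450.] lowest pts [[ 388. -357.   57.]
 [ 385. -351.   57.]
 [ 430. -340.   58.]
 [ 377. -356.   59.]
 [ 427. -341.   63.]
 [ 430. -340.   70.]
 [ 432. -339.   72.]
 [ 385. -349.   75.]]
```

View pics/y2.png

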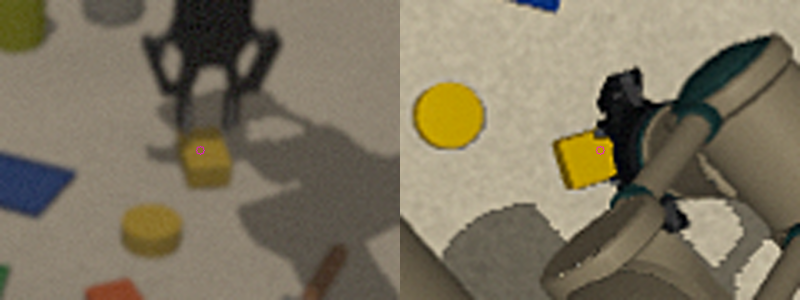

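```bash
python3 - <<'E'
from rig import robot, capture
from h import *
print([a for a in dir(robot) if not a.startswith("__")], getattr(robot,"finger_overhang",None))
c=capture("side");W=world(c)
x,y,z=[W[...,i] for i in range(3)]
m=(abs(x-406)<70)&(abs(y+350)<60)&(z>33)&(z<200)
for lo in range(33,110,8):
    k=m&(z>=lo)&(z<lo+8)
    if k.sum(): print(lo,k.sum(),W[k].mean(0).round(),W[k].min(0).round(),W[k].max(0).round(), c["color"][k].mean(0).round())
v0,u0=100,270
cv2.imwrite("pics/y3.png",cv2.resize(c["color"][100:170,255:345],None,fx=8,fy=8,interpolation=cv2.INTER_CUBIC))
E
```

```text
['Unreachable', 'finger_overhang', 'read_state', 'sign_off'] 11.0
33 3 [ 405. -339.   34.] [ 400. -374.   33.] [ 409. -318.   35.] [ 40. 101. 122.]
41 4 [ 393. -357.   48.] [ 378. -374.   47.] [ 420. -342.   49.] [56. 65. 71.]
49 11 [ 400. -347.   54.] [ 376. -361.   51.] [ 427. -335.   57.] [54. 62. 67.]
57 24 [ 400. -348.   61.] [ 372. -362.   57.] [ 435. -336.   64.] [52. 58. 60.]
65 21 [ 408. -349.   69.] [ 373. -362.   66.] [ 436. -338.   72.] [51. 55. 59.]
73 27 [ 401. -349.   77.] [ 373. -363.   73.] [ 431. -336.   81.] [48. 53. 56.]
81 16 [ 404. -348.   85.] [ 374. -367.   81.] [ 434. -335.   88.] [43. 48. 51.]
89 37 [ 397. -348.   94.] [ 356. -372.   89.] [ 446. -330.   97.] [40. 44. 48.]
97 60 [ 403. -349.  101.] [ 353. -378.   97.] [ 449. -327.  105.] [42. 47. 50.]
105 42 [ 396. -350.  109.] [ 350. -382.  105.] [ 449. -328.  113.] [43. 48. 52.]
```

View pics/y3.png

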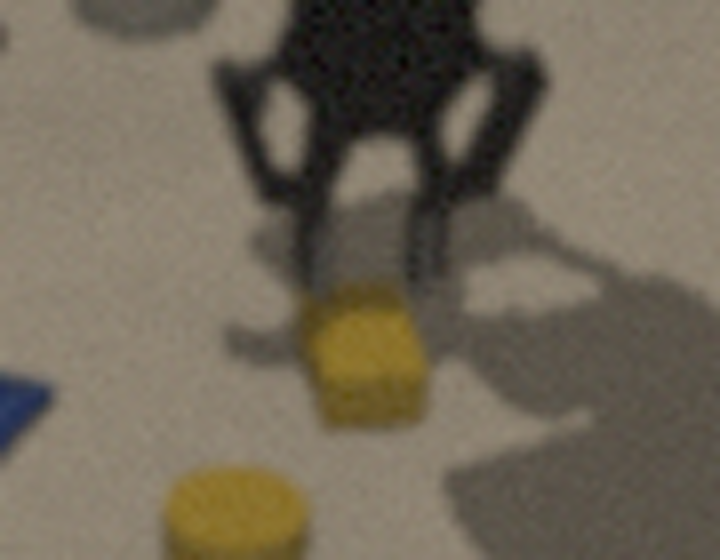

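```bash
python3 - <<'E'
from h import *
c=pickle.load(open("top0.pkl","rb"));W=world(c)
x,y,z=[W[...,i] for i in range(3)]
m=(abs(x-181)<75)&(abs(y+546)<75)&(z>120)
P=W[m]; print(m.sum(),np.percentile(P[:,2],[0,1,5,25,50,75]).round())
for lo in range(120,330,15):
    k=m&(z>=lo)&(z<lo+15)
    if k.sum(): print(lo,k.sum(),W[k].mean(0).round(),W[k].min(0).round(),W[k].max(0).round())
cv2.imwrite("pics/g0.png",cv2.resize(c["color"][280:350,490:560],None,fx=8,fy=8,interpolation=cv2.INTER_CUBIC))
print(proj(c,[180.6,-545.3,202.8]))
E
```

```text
996 [244. 251. 269. 317. 347. 380.]
240 22 [ 189. -544.  250.] [ 166. -590.  244.] [ 207. -489.  255.]
255 31 [ 185. -529.  263.] [ 167. -596.  255.] [ 207. -488.  270.]
270 13 [ 184. -522.  276.] [ 169. -585.  271.] [ 207. -489.  283.]
285 65 [ 167. -485.  295.] [ 147. -505.  288.] [ 180. -472.  300.]
300 106 [ 171. -496.  308.] [ 147. -519.  300.] [ 188. -471.  315.]
315 92 [ 172. -495.  322.] [ 147. -526.  315.] [ 196. -471.  330.]
[524.65624981 304.319961  ]
```

View pics/g0.png

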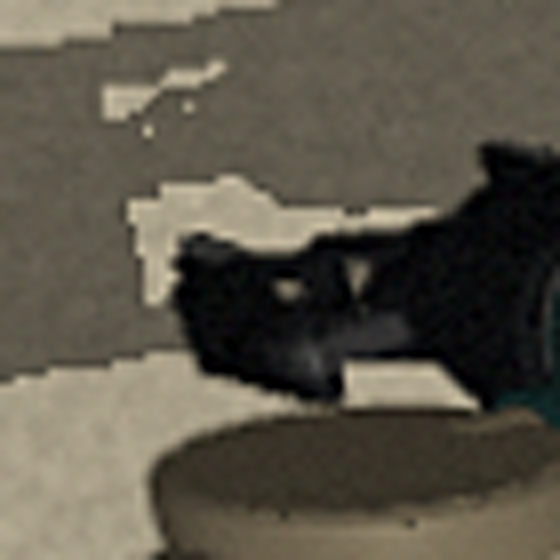

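The fingertips stand about 40 mm higher than the reported TCP implies: depth puts them at z≈48 with the state at z=18. The jaws therefore closed above the bar, and the bar hasn't moved. I'll reopen and lower in stages, checking force and picture.

>>> servo_tool(commands=[[0.0854, [0, 0, 0], [0, 0, 0.007]], [0.0854, [0, 0, 0], [0, 0, 0]], [0.0854, [0, 0, 0], [0, 0, 0]], [0.0854, [0, 0, 0], [0, 0, 0]], [0.0854, [0, 0, -0.01], [0, 0, 0]], [0.0854, [0, 0, -0.01], [0, 0, 0]]])

```text
clock: 2.95
tcp_pos: [405.8, -356.0, -2.9]
ee_rot: [-0.243, 1.557, 0.242]
force: [-0.4, 0.8, 0.3]
gripper_width: 85.4
```

```bash
cat > look.py <<'E'
import sys
from rig import robot, capture
from h import *; from st import show
s=show()
name=sys.argv[1]; ims=[]
for n in("side","top"):
    c=capture(n); pickle.dump(c,open(n+"_last.pkl","wb"))
    u,v=proj(c,s["tcp_pos"] if len(sys.argv)<5 else [float(a) for a in sys.argv[2:5]]).astype(int)
    u=min(max(u,50),510); v=min(max(v,50),370)
    ims.append(cv2.resize(c["color"][v-45:v+45,u-50:u+50],None,fx=4,fy=4,interpolation=cv2.INTER_CUBIC))
cv2.imwrite(f"pics/{name}.png",np.hstack(ims))
E
python3 look.py y4
```

```text
2.95 tcp [ 405.8 -356.    -2.9] beta 107.7 x [ 0. -0. -1.] w 85.4 F [-0.4  0.8  0.3] j6 -1.16
```

View pics/y4.png

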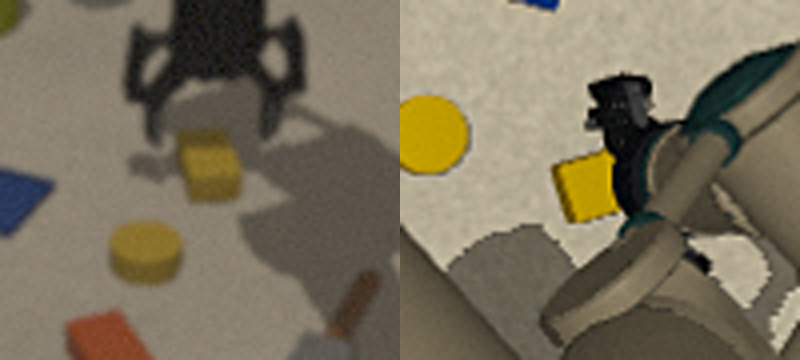

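Reported z is −3, yet the tips are clearly still above the table in the side view (crop (155,140) and (265,135)), so the height offset is real. I lower another 18 mm.

>>> servo_tool(commands=[[0.0854, [0, 0, -0.006], [0, 0, 0]], [0.0854, [0, 0, -0.006], [0, 0, 0]], [0.0854, [0, 0, -0.006], [0, 0, 0]], [0.0854, [0, 0, 0], [0, 0, 0]]])

```text
clock: 3.45
tcp_pos: [405.2, -355.3, -21.3]
ee_rot: [-0.241, 1.558, 0.244]
force: [0.5, -0.5, -0.2]
gripper_width: 85.1
```

```bash
python3 look.py y5; python3 - <<'E'
from h import *
c=pickle.load(open("side_last.pkl","rb"));W=world(c)
x,y,z=[W[...,i] for i in range(3)]
d=np.array([.952,.304]); a=(x-406)*d[0]+(y+352)*d[1]; b=-(x-406)*d[1]+(y+352)*d[0]
for s in(-1,1):
    m=(abs(a*s-48)<14)&(abs(b)<22)&(z>3)&(z<90)
    P=W[m]; print(s,m.sum(),np.sort(P[:,2])[:12].round())
E
```

```text
3.45 tcp [ 405.2 -355.3  -21.3] beta 107.7 x [-0.001  0.001 -1.   ] w 85.1 F [ 0.5 -0.5 -0.2] j6 -1.16
-1 102 [ 3.  3.  4.  4.  4. 20. 22. 22. 23. 26. 26. 26.]
1 117 [ 3.  4. 24. 25. 26. 27. 27. 28. 29. 31. 32. 32.]
```

View pics/y5.png

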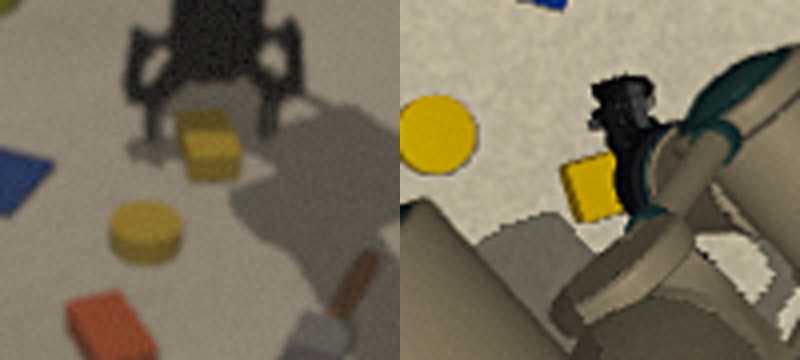

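>>> servo_tool(commands=[[0.0854, [0, 0, -0.003], [0, 0, 0]], [0.0854, [0, 0, 0], [0, 0, 0]], [0.035, [0, 0, 0], [0, 0, 0]], [0.035, [0, 0, 0], [0, 0, 0]], [0.035, [0, 0, 0], [0, 0, 0]], [0.035, [0, 0, 0], [0, 0, 0]], [0.035, [0, 0, 0], [0, 0, 0]], [0.035, [0, 0, 0], [0, 0, 0]]], grip_force=40)

```text
clock: 4.35
tcp_pos: [406.0, -356.2, -23.0]
ee_rot: [-0.243, 1.557, 0.242]
force: [1.2, -0.2, 2.9]
gripper_width: 44.1
```

```bash
python3 look.py y6
```

```text
4.35 tcp [ 406.  -356.2  -23. ] beta 107.7 x [ 0.001 -0.001 -1.   ] w 44.1 F [ 1.2 -0.2  2.9] j6 -1.16
```

View pics/y6.png

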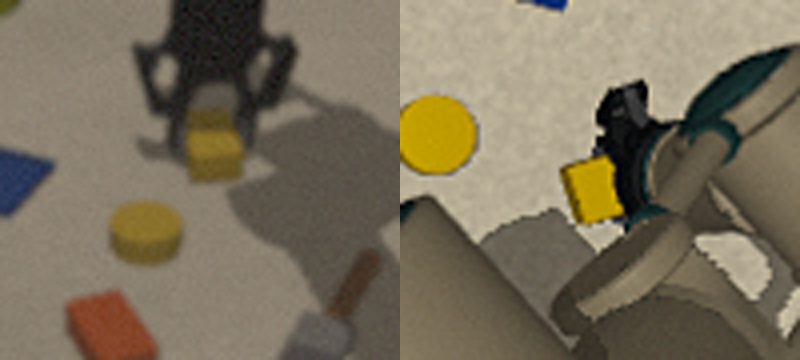

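Gripped at 44 mm width. Now I lift.

>>> servo_tool(commands=[[0.035, [0, 0, 0.01], [0, 0, 0]], [0.035, [0, 0, 0.02], [0, 0, 0]], [0.035, [0, 0, 0.03], [0, 0, 0]], [0.035, [0, 0, 0.03], [0, 0, 0]], [0.035, [0, 0, 0.02], [0, 0, 0]], [0.035, [0, 0, 0], [0, 0, 0]]])

```text
clock: 5.05
tcp_pos: [407.2, -357.5, 89.8]
ee_rot: [-0.247, 1.554, 0.238]
force: [0.1, 0.0, -0.6]
gripper_width: 44.0
```

```bash
python3 look.py y7; python3 - <<'E'
from h import *
for n in("side","top"):
    c=pickle.load(open(n+"_last.pkl","rb"));W=world(c)
    hsv=cv2.cvtColor(c["color"],cv2.COLOR_BGR2HSV)
    x,y,z=[W[...,i] for i in range(3)]
    m=(abs(x-406)<60)&(abs(y+352)<60)&(z>80)&(abs(hsv[...,0].astype(int)-25)<8)&(hsv[...,1]>120)
    P=W[m]; print(n,m.sum(),P.min(0).round(),P.max(0).round(),np.percentile(P[:,2],[2,98]).round(), rect(P))
E
```

```text
5.05 tcp [ 407.2 -357.5   89.8] beta 107.7 x [ 0.004 -0.005 -1.   ] w 44.0 F [ 0.1  0.  -0.6] j6 -1.16
side 250 [ 366. -392.  115.] [ 440. -313.  281.] [117. 246.] [ 404.8 -347.4   71.5   64.4  -48.3]
top 262 [ 377. -357.  111.] [ 428. -315.  253.] [117. 249.] [ 403.2 -334.5   51.8   35.7   12.9]
```

View pics/y7.png

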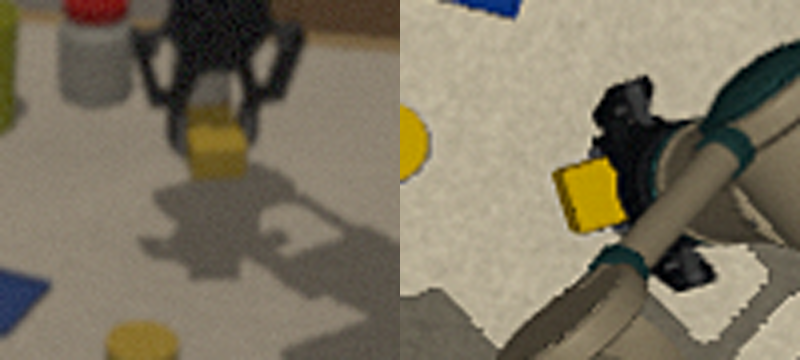

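>>> servo_tool(commands=[[0.035, [0.0111, 0.0403, 0], [0, 0, 0.0944]], [0.035, [0.0111, 0.0403, 0], [0, 0, 0.0944]], [0.035, [0.0111, 0.0403, 0], [0, 0, 0.0944]], [0.035, [0.0111, 0.0403, 0], [0, 0, 0.0944]], [0.035, [0.0111, 0.0403, 0], [0, 0, 0.0944]], [0.035, [0.0111, 0.0403, 0], [0, 0, 0.0944]], [0.035, [0.0111, 0.0403, 0], [0, 0, 0.0944]], [0.035, [0.0111, 0.0403, 0], [0, 0, 0.0944]]])

```text
clock: 5.95
tcp_pos: [493.2, -31.5, 84.9]
ee_rot: [-0.83, 1.409, 0.834]
force: [-0.5, -0.2, -0.6]
gripper_width: 44.7
```

>>> servo_tool(commands=[[0.035, [0.0111, 0.0403, 0], [0, 0, 0.0944]], [0.035, [0.0111, 0.0403, 0], [0, 0, 0.0944]], [0.035, [0.0111, 0.0403, 0], [0, 0, 0.0944]], [0.035, [0.0111, 0.0403, 0], [0, 0, 0.0944]], [0.035, [0.0111, 0.0403, 0], [0, 0, 0.0944]], [0.035, [0.0111, 0.0403, 0], [0, 0, 0.0944]], [0.035, [0.0111, 0.0403, 0], [0, 0, 0.0944]], [0.035, [0.0111, 0.0403, 0], [0, 0, 0.0944]], [0.035, [0, 0, 0], [0, 0, 0]], [0.035, [0, 0, 0], [0, 0, 0]]])

```text
clock: 6.95
tcp_pos: [581.7, 289.1, 84.1]
ee_rot: [-1.39, 1.085, 1.394]
force: [-0.2, -0.3, -0.5]
gripper_width: 44.6
```

```bash
python3 look.py y8; python3 - <<'E'
from h import *
for n in("side","top"):
    c=pickle.load(open(n+"_last.pkl","rb"));W=world(c)
    hsv=cv2.cvtColor(c["color"],cv2.COLOR_BGR2HSV)
    x,y,z=[W[...,i] for i in range(3)]
    m=(abs(x-586)<80)&(abs(y-287)<80)&(z>60)&(z<160)&(abs(hsv[...,0].astype(int)-25)<8)&(hsv[...,1]>120)
    P=W[m]; print(n,m.sum(),P.min(0).round(),P.max(0).round(),np.percentile(P[:,2],[2,98]).round(), rect(P))
E
```

```text
6.95 tcp [581.7 289.1  84.1] beta 194.3 x [-0.004 -0.002 -1.   ] w 44.6 F [-0.2 -0.3 -0.5] j6 -1.47
side 456 [540. 264. 111.] [614. 320. 140.] [113. 139.] [579.2 292.8  72.6  44.   13.9]
top 80 [541. 256. 108.] [582. 303. 142.] [112. 142.] [559.7 276.8  54.7  29.3 -71.3]
```

View pics/y8.png

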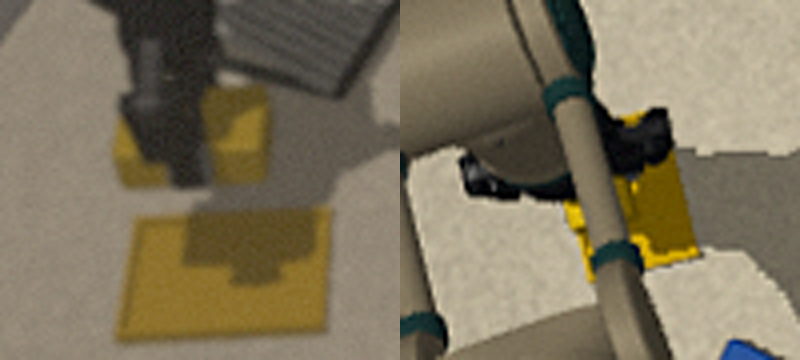

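>>> servo_tool(commands=[[0.035, [0.0045, -0.002, -0.02], [0, 0, 0]], [0.035, [0, 0, -0.025], [0, 0, 0]], [0.035, [0, 0, -0.025], [0, 0, 0]], [0.035, [0, 0, -0.018], [0, 0, 0]], [0.035, [0, 0, -0.006], [0, 0, 0]], [0.035, [0, 0, 0], [0, 0, 0]]])

```text
clock: 7.65
tcp_pos: [587.0, 285.4, -8.2]
ee_rot: [-1.388, 1.085, 1.391]
force: [-0.3, -0.1, -1.5]
gripper_width: 44.2
```

>>> servo_tool(commands=[[0.035, [0, 0, -0.003], [0, 0, 0]], [0.035, [0, 0, -0.002], [0, 0, 0]], [0.035, [0, 0, 0], [0, 0, 0]]])

```text
clock: 7.95
tcp_pos: [588.2, 287.0, -11.6]
ee_rot: [-1.39, 1.08, 1.389]
force: [-0.7, -0.7, -1.3]
gripper_width: 44.7
```

```bash
python3 look.py y9; python3 - <<'E'
from h import *
for n in("side","top"):
    c=pickle.load(open(n+"_last.pkl","rb"));W=world(c)
    hsv=cv2.cvtColor(c["color"],cv2.COLOR_BGR2HSV)
    x,y,z=[W[...,i] for i in range(3)]
    m=(abs(x-586)<80)&(abs(y-287)<80)&(z>20)&(z<160)&(abs(hsv[...,0].astype(int)-25)<8)&(hsv[...,1]>120)
    P=W[m]; print(n,m.sum(),np.percentile(P[:,2],[2,50,80,98]).round(), rect(P))
    m=(abs(x-586)<80)&(abs(y-287)<80)&(z<12)&(abs(hsv[...,0].astype(int)-25)<8)&(hsv[...,1]>120)
    print("tray",rect(W[m]))
E
```

```text
7.95 tcp [588.2 287.  -11.6] beta 194.2 x [ 0.001  0.    -1.   ] w 44.7 F [-0.7 -0.7 -1.3] j6 -1.47
side 394 [21. 40. 42. 91.] [581.1 310.3  86.7  73.7 -75.8]
tray [582.4 287.8 111.8  85.5  13.6]
top 73 [ 24.  41.  65. 157.] [577.6 263.   93.9  33.6 -46.3]
tray [585.6 287.  115.5  83.6  14.2]
```

View pics/y9.png

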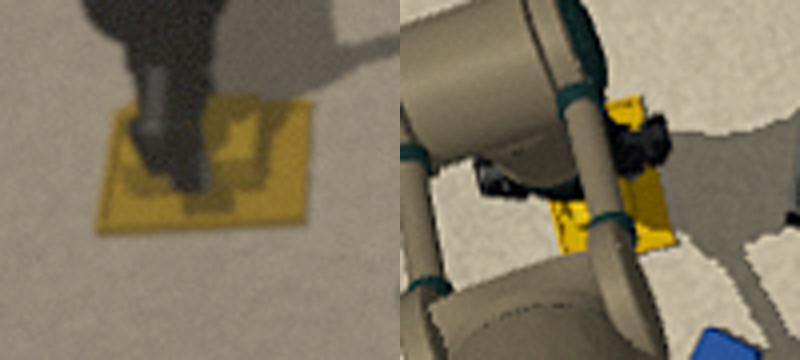

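>>> servo_tool(commands=[[0.035, [0, 0, -0.003], [0, 0, 0]], [0.035, [0, 0, -0.002], [0, 0, 0]], [0.035, [0, 0, 0], [0, 0, 0]]])

```text
clock: 8.35
tcp_pos: [587.5, 286.8, -17.7]
ee_rot: [-1.39, 1.082, 1.391]
force: [0.2, -0.2, -0.4]
gripper_width: 44.5
```

>>> servo_tool(commands=[[0.035, [0, 0, -0.0015], [0, 0, 0]], [0.035, [0, 0, 0], [0, 0, 0]]])

```text
clock: 8.55
tcp_pos: [588.0, 287.0, -18.8]
ee_rot: [-1.39, 1.081, 1.39]
force: [-0.1, -0.4, -0.3]
gripper_width: 44.6
```

>>> servo_tool(commands=[[0.035, [0, 0, -0.0015], [0, 0, 0]], [0.035, [0, 0, 0], [0, 0, 0]]])

```text
clock: 8.75
tcp_pos: [588.0, 287.0, -19.0]
ee_rot: [-1.39, 1.081, 1.39]
force: [-2.2, -0.1, 7.1]
gripper_width: 44.1
```

Contact: 7 N upward at reported z −19. I release and lift.

>>> servo_tool(commands=[[0.055, [0, 0, 0], [0, 0, 0]], [0.065, [0, 0, 0], [0, 0, 0]], [0.075, [0, 0, 0], [0, 0, 0]], [0.075, [0, 0, 0], [0, 0, 0]], [0.08, [0, 0, 0.015], [0, 0, 0]], [0.08, [0, 0, 0.03], [0, 0, 0]], [0.08, [0, 0, 0.04], [0, 0, 0]], [0.08, [0, 0, 0.04], [0, 0, 0]]])

```text
clock: 9.55
tcp_pos: [587.3, 286.7, 105.3]
ee_rot: [-1.389, 1.083, 1.391]
force: [1.3, -0.2, -0.4]
gripper_width: 80.1
```

```bash
python3 look.py y10; cat > chk.py <<'E'
from h import *
import sys
hue={"y":25,"g":65,"b":112,"o":8}
T={"y":(586,287),"g":(614,-107),"b":(596,-293)}
def chk(k,z0=24,ctr=None,tray=True,r=80,zm=48):
    cx,cy=ctr or T[k]
    for n in("side","top"):
        c=pickle.load(open(n+"_last.pkl","rb"));W=world(c)
        hsv=cv2.cvtColor(c["color"],cv2.COLOR_BGR2HSV).astype(int)
        x,y,z=[W[...,i] for i in range(3)]
        col=(abs(hsv[...,0]-hue[k])<10)&(hsv[...,1]>110)&(abs(x-cx)<r)&(abs(y-cy)<r)&(c["depth"]>0)
        P=W[col&(z>z0)&(z<zm)]
        if len(P)>20: print(n,k,"bar",len(P),np.percentile(P[:,2],[10,50,90]).round(1),rect(P))
        if tray and (col&(z<12)).sum()>20: print("   tray",rect(W[col&(z<12)]))
if __name__=="__main__":
    for k in sys.argv[1]: chk(k)
E
python3 chk.py y
```

```text
9.55 tcp [587.3 286.7 105.3] beta 194.2 x [-0.002 -0.    -1.   ] w 80.1 F [ 1.3 -0.2 -0.4] j6 -1.47
side y bar 605 [29.5 33.4 35.1] [586.3 288.9  73.5  47.   14.5]
   tray [583.3 287.6 114.1  85.4  14.7]
top y bar 181 [29.6 33.6 37.6] [582.9 275.8  59.8  25.4  16.7]
   tray [582.7 286.5 109.4  86.4  13.6]
```

View pics/y10.png

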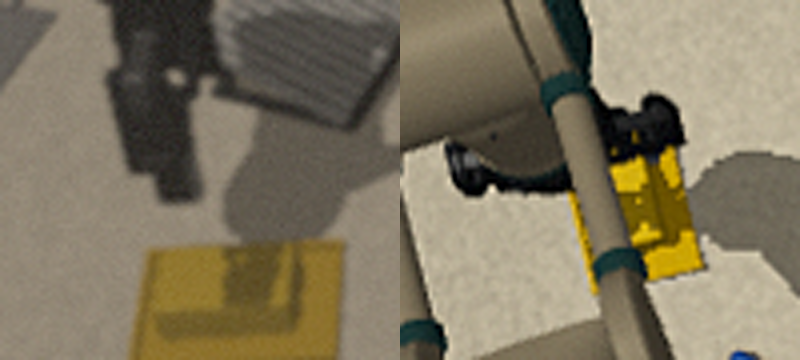

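Yellow is seated: its top is at z 33.6 (34 expected) and its centre is about 3 mm from the tray centre. Next the green bar.

>>> servo_tool(commands=[[0.0854, [-0.022, 0.0093, 0], [0, 0, 0.0184]], [0.0854, [-0.022, 0.0093, 0], [0, 0, 0.0184]], [0.0854, [-0.022, 0.0093, 0], [0, 0, 0.0184]], [0.0854, [-0.022, 0.0093, 0], [0, 0, 0.0184]], [0.0854, [-0.022, 0.0093, -0.01], [0, 0, 0.0184]], [0.0854, [-0.022, 0.0093, -0.02], [0, 0, 0.0184]], [0.0854, [-0.022, 0.0093, -0.02], [0, 0, 0.0184]], [0.0854, [-0.022, 0.0093, -0.02], [0, 0, 0.0184]], [0.0854, [0, 0, 0], [0, 0, 0]]])

```text
clock: 10.55
tcp_pos: [406.3, 360.0, 31.6]
ee_rot: [-1.494, 1.002, 1.502]
force: [-0.4, -0.8, 0.3]
gripper_width: 85.2
```

```bash
python3 look.py g1
```

```text
10.55 tcp [406.3 360.   31.6] beta 202.8 x [-0.008 -0.004 -1.   ] w 85.2 F [-0.4 -0.8  0.3] j6 -1.37
```

View pics/g1.png

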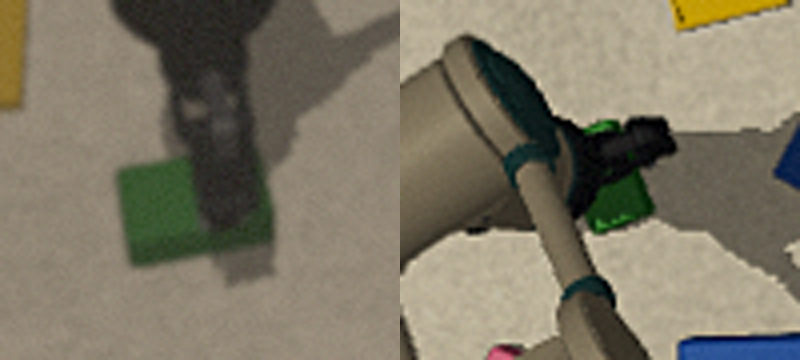

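>>> servo_tool(commands=[[0.0854, [0, 0, -0.015], [0, 0, 0]], [0.0854, [0, 0, -0.02], [0, 0, 0]], [0.0854, [0, 0, -0.015], [0, 0, 0]], [0.0854, [0, 0, -0.005], [0, 0, 0]], [0.0854, [0, 0, 0], [0, 0, 0]]])

```text
clock: 11.15
tcp_pos: [413.1, 361.2, -20.2]
ee_rot: [-1.494, 0.995, 1.493]
force: [-0.4, 0.3, 0.0]
gripper_width: 85.6
```

```bash
python3 look.py g2
```

```text
11.15 tcp [413.1 361.2 -20.2] beta 202.6 x [ 0.001  0.    -1.   ] w 85.6 F [-0.4  0.3  0. ] j6 -1.37
```

View pics/g2.png

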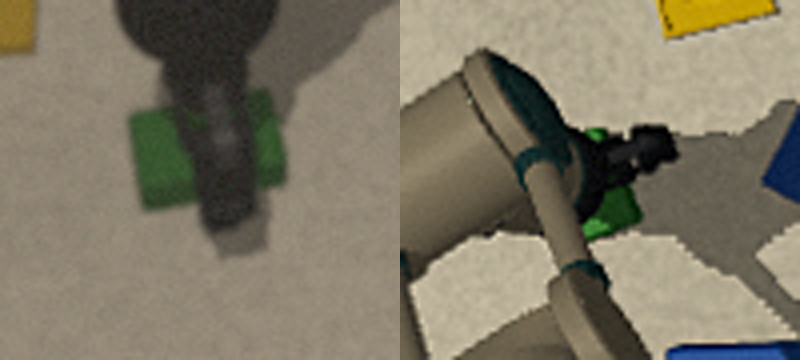

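>>> servo_tool(commands=[[0.0854, [0, 0, -0.003], [0, 0, 0]], [0.035, [0, 0, 0], [0, 0, 0]], [0.035, [0, 0, 0], [0, 0, 0]], [0.035, [0, 0, 0], [0, 0, 0]], [0.035, [0, 0, 0], [0, 0, 0]], [0.035, [0, 0, 0], [0, 0, 0]], [0.035, [0, 0, 0], [0, 0, 0]]])

```text
clock: 11.95
tcp_pos: [412.1, 361.6, -22.9]
ee_rot: [-1.494, 0.994, 1.494]
force: [-0.6, -0.1, 4.0]
gripper_width: 44.4
```

>>> servo_tool(commands=[[0.035, [0, 0, 0.01], [0, 0, 0]], [0.035, [0, 0, 0.02], [0, 0, 0]], [0.035, [0, 0, 0.03], [0, 0, 0]], [0.035, [0, 0, 0.03], [0, 0, 0]], [0.035, [0, 0, 0.02], [0, 0, 0]], [0.035, [0, 0, 0], [0, 0, 0]]])

```text
clock: 12.55
tcp_pos: [413.7, 362.5, 89.8]
ee_rot: [-1.495, 0.989, 1.491]
force: [-0.2, 0.7, -1.4]
gripper_width: 44.4
```

```bash
python3 look.py g3
```

```text
12.55 tcp [413.7 362.5  89.8] beta 202.7 x [ 0.005  0.004 -1.   ] w 44.4 F [-0.2  0.7 -1.4] j6 -1.37
```

View pics/g3.png

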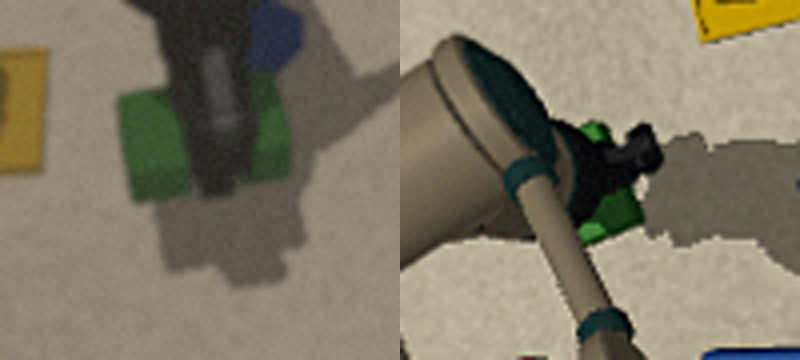

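>>> servo_tool(commands=[[0.035, [0.0168, -0.0391, 0], [0, 0, -0.032]], [0.035, [0.0168, -0.0391, 0], [0, 0, -0.032]], [0.035, [0.0168, -0.0391, 0], [0, 0, -0.032]], [0.035, [0.0168, -0.0391, 0], [0, 0, -0.032]], [0.035, [0.0168, -0.0391, 0], [0, 0, -0.032]], [0.035, [0.0168, -0.0391, 0], [0, 0, -0.032]]])

```text
clock: 13.25
tcp_pos: [511.5, 124.9, 84.7]
ee_rot: [-1.355, 1.109, 1.36]
force: [1.2, 1.0, -1.4]
gripper_width: 44.1
```

>>> servo_tool(commands=[[0.035, [0.0168, -0.0391, 0], [0, 0, -0.032]], [0.035, [0.0168, -0.0391, 0], [0, 0, -0.032]], [0.035, [0.0168, -0.0391, 0], [0, 0, -0.032]], [0.035, [0.0168, -0.0391, 0], [0, 0, -0.032]], [0.035, [0.0168, -0.0391, 0], [0, 0, -0.032]], [0.035, [0.0168, -0.0391, 0], [0, 0, -0.032]], [0.035, [0, 0, 0], [0, 0, 0]], [0.035, [0, 0, -0.02], [0, 0, 0]], [0.035, [0, 0, -0.02], [0, 0, 0]], [0.035, [0, 0, -0.02], [0, 0, 0]]])

```text
clock: 14.25
tcp_pos: [611.7, -107.1, 24.1]
ee_rot: [-1.215, 1.205, 1.221]
force: [-1.3, -0.1, -0.9]
gripper_width: 44.6
```

>>> servo_tool(commands=[[0.035, [0, 0, 0], [0, 0, 0]], [0.035, [0, 0, 0], [0, 0, 0]]])

```text
clock: 14.45
tcp_pos: [612.3, -107.2, 25.4]
ee_rot: [-1.216, 1.205, 1.221]
force: [-0.3, 0.7, -1.2]
gripper_width: 44.5
```

```bash
python3 look.py g4; python3 -c "
from chk import *
chk('g',36,zm=100)"
```

```text
14.45 tcp [ 612.3 -107.2   25.4] beta 180.7 x [-0.003  0.001 -1.   ] w 44.5 F [-0.3  0.7 -1.2] j6 -1.87
   tray [ 610.3 -104.3  108.6   80.3    1.5]
top g bar 139 [66.4 78.1 82.4] [ 588.3 -105.4   52.    26.9  -89.9]
   tray [ 613.6 -107.4  117.6   73.5   10.3]
```

View pics/g4.png

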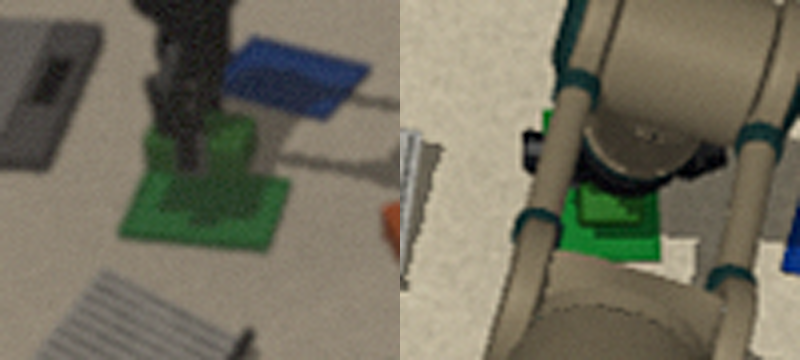

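>>> servo_tool(commands=[[0.035, [0.001, 0, -0.015], [0, 0, 0]], [0.035, [0, 0, -0.015], [0, 0, 0]], [0.035, [0, 0, -0.008], [0, 0, 0]], [0.035, [0, 0, -0.003], [0, 0, 0]], [0.035, [0, 0, 0], [0, 0, 0]]])

```text
clock: 15.05
tcp_pos: [614.7, -107.9, -14.0]
ee_rot: [-1.218, 1.203, 1.218]
force: [-0.3, -0.2, -0.6]
gripper_width: 44.3
```

>>> servo_tool(commands=[[0.035, [0, 0, -0.0015], [0, 0, 0]], [0.035, [0, 0, 0], [0, 0, 0]]])

```text
clock: 15.25
tcp_pos: [614.9, -108.0, -15.2]
ee_rot: [-1.219, 1.203, 1.217]
force: [0.0, -0.3, -1.1]
gripper_width: 44.3
```

>>> servo_tool(commands=[[0.035, [0, 0, -0.0015], [0, 0, 0]], [0.035, [0, 0, 0], [0, 0, 0]]])

```text
clock: 15.45
tcp_pos: [614.5, -107.9, -17.2]
ee_rot: [-1.218, 1.203, 1.218]
force: [-0.6, 0.2, -1.8]
gripper_width: 44.5
```

>>> servo_tool(commands=[[0.035, [0, 0, -0.0015], [0, 0, 0]], [0.035, [0, 0, 0], [0, 0, 0]]])

```text
clock: 15.65
tcp_pos: [614.5, -107.9, -18.8]
ee_rot: [-1.218, 1.203, 1.218]
force: [-0.1, 0.0, -0.8]
gripper_width: 44.3
```

>>> servo_tool(commands=[[0.035, [0, 0, -0.001], [0, 0, 0]], [0.035, [0, 0, 0], [0, 0, 0]]])

```text
clock: 15.85
tcp_pos: [614.5, -107.9, -18.8]
ee_rot: [-1.218, 1.203, 1.218]
force: [-1.6, 0.1, 6.2]
gripper_width: 44.1
```

Contact at 6 N. I release and lift.

>>> servo_tool(commands=[[0.055, [0, 0, 0], [0, 0, 0]], [0.065, [0, 0, 0], [0, 0, 0]], [0.075, [0, 0, 0], [0, 0, 0]], [0.075, [0, 0, 0], [0, 0, 0]], [0.08, [0, 0, 0.015], [0, 0, 0]], [0.08, [0, 0, 0.03], [0, 0, 0]], [0.08, [0, 0, 0.04], [0, 0, 0]], [0.08, [0, 0, 0.04], [0, 0, 0]]])

```text
clock: 16.65
tcp_pos: [613.9, -107.7, 105.9]
ee_rot: [-1.217, 1.204, 1.219]
force: [1.3, 0.3, -0.8]
gripper_width: 80.3
```

```bash
python3 look.py g5 614 -107 30; python3 chk.py g
```

```text
16.65 tcp [ 613.9 -107.7  105.9] beta 180.7 x [-0.002  0.001 -1.   ] w 80.3 F [ 1.3  0.3 -0.8] j6 -1.87
   tray [ 609.3 -104.8  107.3   82.9    2.3]
top g bar 258 [30.4 33.9 37.5] [ 604.1 -108.    54.9   47.    -3.2]
   tray [ 601.4 -107.4   87.2   82.8    3.6]
```

View pics/g5.png

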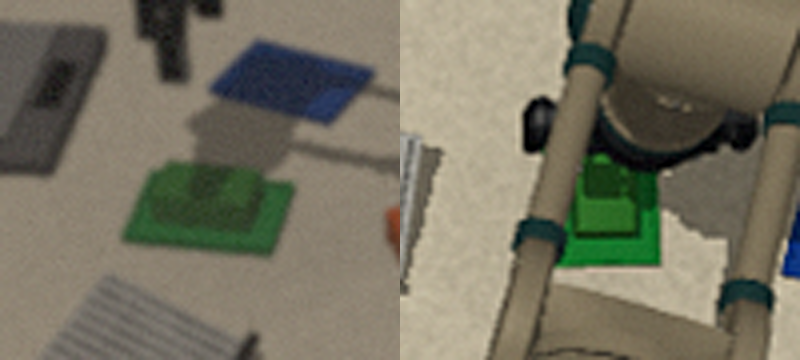

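Green is seated: top z 33.9, centred to within a few mm. Next the blue bar, the smaller one.

>>> servo_tool(commands=[[0.0854, [-0.0178, 0.031, 0], [0, 0, -0.0476]], [0.0854, [-0.0178, 0.031, 0], [0, 0, -0.0476]], [0.0854, [-0.0178, 0.031, 0], [0, 0, -0.0476]], [0.0854, [-0.0178, 0.031, 0], [0, 0, -0.0476]], [0.0854, [-0.0178, 0.031, 0], [0, 0, -0.0476]], [0.0854, [-0.0178, 0.031, 0], [0, 0, -0.0476]], [0.0854, [-0.0178, 0.031, 0], [0, 0, -0.0476]], [0.0854, [-0.0178, 0.031, 0], [0, 0, -0.0476]], [0.0854, [-0.0178, 0.031, 0], [0, 0, -0.0476]], [0.0854, [-0.0178, 0.031, 0], [0, 0, -0.0476]]])

```text
clock: 17.75
tcp_pos: [435.1, 203.1, 104.5]
ee_rot: [-0.859, 1.395, 0.86]
force: [-0.3, 0.5, 0.2]
gripper_width: 85.6
```

>>> servo_tool(commands=[[0.0854, [0, 0, -0.025], [0, 0, 0]], [0.0854, [0, 0, -0.03], [0, 0, 0]], [0.0854, [0, 0, -0.015], [0, 0, 0]], [0.0854, [0, 0, 0], [0, 0, 0]], [0.0854, [0, 0, 0], [0, 0, 0]]])

```text
clock: 18.25
tcp_pos: [436.3, 202.0, 35.0]
ee_rot: [-0.861, 1.395, 0.861]
force: [0.9, -0.9, 0.1]
gripper_width: 85.2
```

```bash
python3 look.py b1 436 202 30
```

```text
18.25 tcp [436.3 202.   35. ] beta 153.4 x [-0.001 -0.    -1.   ] w 85.2 F [ 0.9 -0.9  0.1] j6 -0.82
```

View pics/b1.png

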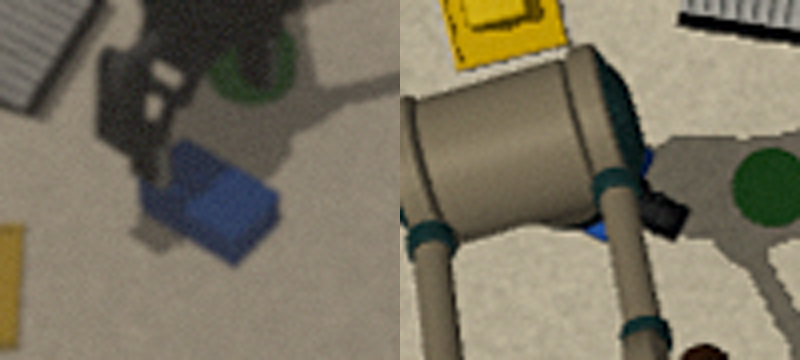

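>>> servo_tool(commands=[[0.0854, [0, 0, -0.02], [0, 0, 0]], [0.0854, [0, 0, -0.02], [0, 0, 0]], [0.0854, [0, 0, -0.013], [0, 0, 0]], [0.0854, [0, 0, -0.005], [0, 0, 0]], [0.0854, [0, 0, 0], [0, 0, 0]]])

```text
clock: 18.85
tcp_pos: [436.8, 202.1, -22.6]
ee_rot: [-0.861, 1.393, 0.861]
force: [-1.7, -0.6, 1.4]
gripper_width: 84.9
```

>>> servo_tool(commands=[[0.035, [0, 0, 0], [0, 0, 0]], [0.035, [0, 0, 0], [0, 0, 0]], [0.035, [0, 0, 0], [0, 0, 0]], [0.035, [0, 0, 0], [0, 0, 0]], [0.035, [0, 0, 0], [0, 0, 0]], [0.035, [0, 0, 0], [0, 0, 0]]])

```text
clock: 19.45
tcp_pos: [437.1, 202.3, -21.9]
ee_rot: [-0.861, 1.392, 0.86]
force: [-0.9, -1.2, 6.1]
gripper_width: 44.2
```

>>> servo_tool(commands=[[0.035, [0, 0, 0.01], [0, 0, 0]], [0.035, [0, 0, 0.02], [0, 0, 0]], [0.035, [0, 0, 0.03], [0, 0, 0]], [0.035, [0, 0, 0.03], [0, 0, 0]], [0.035, [0, 0, 0.02], [0, 0, 0]], [0.035, [0, 0, 0], [0, 0, 0]]])

```text
clock: 20.05
tcp_pos: [438.6, 202.8, 90.3]
ee_rot: [-0.861, 1.387, 0.859]
force: [0.4, -0.2, -1.2]
gripper_width: 44.4
```

```bash
python3 look.py b2 436 202 100
```

```text
20.05 tcp [438.6 202.8  90.3] beta 153.4 x [ 0.007  0.002 -1.   ] w 44.4 F [ 0.4 -0.2 -1.2] j6 -0.82
```

View pics/b2.png

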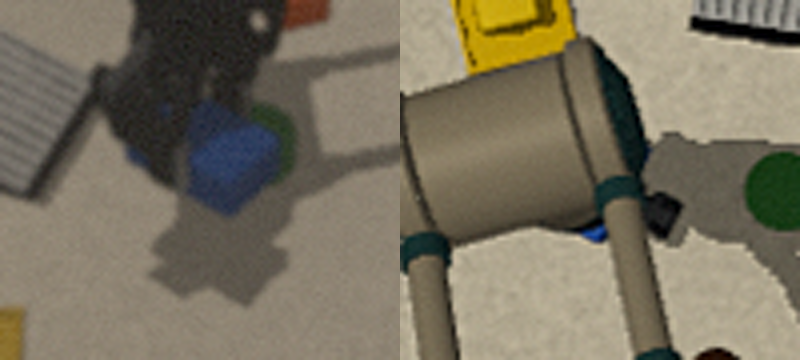

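>>> servo_tool(commands=[[0.035, [0.0132, -0.0413, 0], [0, 0, 0.0172]], [0.035, [0.0132, -0.0413, 0], [0, 0, 0.0172]], [0.035, [0.0132, -0.0413, 0], [0, 0, 0.0172]], [0.035, [0.0132, -0.0413, 0], [0, 0, 0.0172]], [0.035, [0.0132, -0.0413, 0], [0, 0, 0.0172]], [0.035, [0.0132, -0.0413, 0], [0, 0, 0.0172]]])

```text
clock: 20.75
tcp_pos: [514.4, -47.1, 85.3]
ee_rot: [-0.937, 1.361, 0.943]
force: [0.5, 0.9, -1.9]
gripper_width: 44.3
```

>>> servo_tool(commands=[[0.035, [0.0132, -0.0413, 0], [0, 0, 0.0172]], [0.035, [0.0132, -0.0413, 0], [0, 0, 0.0172]], [0.035, [0.0132, -0.0413, 0], [0, 0, 0.0172]], [0.035, [0.0132, -0.0413, 0], [0, 0, 0.0172]], [0.035, [0.0132, -0.0413, 0], [0, 0, 0.0172]], [0.035, [0.0132, -0.0413, 0], [0, 0, 0.0172]], [0.035, [0, 0, 0], [0, 0, 0]], [0.035, [0, 0, -0.02], [0, 0, 0]], [0.035, [0, 0, -0.02], [0, 0, 0]], [0.035, [0, 0, -0.02], [0, 0, 0]]])

```text
clock: 21.75
tcp_pos: [593.3, -292.2, 24.3]
ee_rot: [-1.014, 1.321, 1.021]
force: [0.2, 0.1, -2.0]
gripper_width: 44.4
```

>>> servo_tool(commands=[[0.035, [0, 0, 0], [0, 0, 0]], [0.035, [0, 0, 0], [0, 0, 0]]])

```text
clock: 21.95
tcp_pos: [593.8, -292.5, 25.8]
ee_rot: [-1.015, 1.321, 1.02]
force: [1.3, 0.2, -0.6]
gripper_width: 44.0
```

```bash
python3 look.py b3 596 -293 40; python3 -c "
from chk import *
chk('b',36,zm=100)"
```

```text
21.95 tcp [ 593.8 -292.5   25.8] beta 165.2 x [-0.003  0.002 -1.   ] w 44.0 F [ 1.3  0.2 -0.6] j6 -1.88
side b bar 141 [58.9 75.4 79.2] [ 583.6 -278.4   66.1   54.8   36.3]
   tray [ 593.3 -290.3  111.2   86.2  -14. ]
top b bar 45 [60.1 74.7 81.3] [ 591.8 -277.1   79.9   45.1   20.2]
   tray [ 595.6 -292.9  112.7   82.9  -14.9]
```

View pics/b3.png

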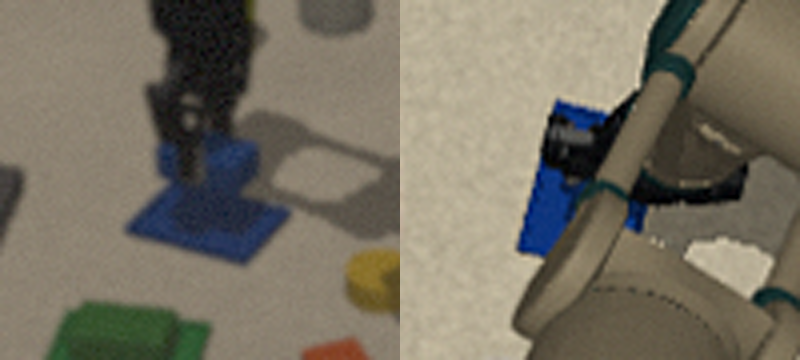

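>>> servo_tool(commands=[[0.035, [0, 0, -0.015], [0, 0, 0]], [0.035, [0, 0, -0.015], [0, 0, 0]], [0.035, [0, 0, -0.008], [0, 0, 0]], [0.035, [0, 0, -0.003], [0, 0, 0]], [0.035, [0, 0, 0], [0, 0, 0]]])

```text
clock: 22.55
tcp_pos: [595.1, -293.5, -13.5]
ee_rot: [-1.017, 1.32, 1.017]
force: [0.2, -0.5, -1.9]
gripper_width: 44.4
```

>>> servo_tool(commands=[[0.035, [0, 0, -0.0015], [0, 0, 0]], [0.035, [0, 0, 0], [0, 0, 0]]])

```text
clock: 22.75
tcp_pos: [595.2, -293.7, -14.7]
ee_rot: [-1.018, 1.32, 1.016]
force: [-0.2, 0.5, -0.9]
gripper_width: 44.0
```

>>> servo_tool(commands=[[0.035, [0, 0, -0.0015], [0, 0, 0]], [0.035, [0, 0, 0], [0, 0, 0]]])

```text
clock: 22.95
tcp_pos: [594.9, -293.5, -16.7]
ee_rot: [-1.017, 1.32, 1.017]
force: [-0.2, 0.2, -1.0]
gripper_width: 44.5
```

>>> servo_tool(commands=[[0.035, [0, 0, -0.0015], [0, 0, 0]], [0.035, [0, 0, 0], [0, 0, 0]]])

```text
clock: 23.15
tcp_pos: [595.1, -293.6, -17.8]
ee_rot: [-1.018, 1.32, 1.017]
force: [-0.5, -0.1, 1.4]
gripper_width: 44.4
```

>>> servo_tool(commands=[[0.035, [0, 0, -0.001], [0, 0, 0]], [0.035, [0, 0, 0], [0, 0, 0]]])

```text
clock: 23.35
tcp_pos: [595.1, -293.6, -17.9]
ee_rot: [-1.018, 1.32, 1.016]
force: [-1.8, 0.7, 5.8]
gripper_width: 44.3
```

>>> servo_tool(commands=[[0.055, [0, 0, 0], [0, 0, 0]], [0.065, [0, 0, 0], [0, 0, 0]], [0.075, [0, 0, 0], [0, 0, 0]], [0.075, [0, 0, 0], [0, 0, 0]], [0.08, [0, 0, 0.015], [0, 0, 0]], [0.08, [0, 0, 0.03], [0, 0, 0]], [0.08, [0, 0, 0.04], [0, 0, 0]], [0.08, [0, 0, 0.04], [0, 0, 0]]])

```text
clock: 24.15
tcp_pos: [594.7, -293.4, 107.7]
ee_rot: [-1.017, 1.32, 1.017]
force: [1.5, -0.9, 0.2]
gripper_width: 79.9
```

```bash
python3 look.py b4 596 -293 30; python3 chk.py bgy; python3 -c "
from chk import *
chk('o',24,(442,-82),False,60)"
```

```text
24.15 tcp [ 594.7 -293.4  107.7] beta 165.2 x [-0.  0. -1.] w 79.9 F [ 1.5 -0.9  0.2] j6 -1.88
side b bar 131 [28.  33.2 35.4] [ 591.6 -287.8   73.    42.5  -11.4]
   tray [ 592.8 -288.3  111.2   79.9  -13.5]
top b bar 209 [28.8 33.  37.4] [ 594.  -281.4   71.3   29.5  -28.1]
   tray [ 598.9 -281.3  112.8   59.   -14.5]
   tray [ 609.5 -105.5  106.9   83.     2.2]
top g bar 411 [29.8 33.4 36.9] [ 6.131e+02 -1.081e+02  7.440e+01  4.730e+01  2.000e-01]
   tray [ 614.6 -107.2  115.4   82.4    1.2]
side y bar 609 [29.1 33.3 35.1] [586.3 289.   73.5  46.2  14.1]
   tray [582.4 287.6 112.6  85.3  13.6]
top y bar 406 [29.5 33.9 37.9] [587.5 288.1  74.5  45.2  14.9]
   tray [585.6 286.8 116.   84.9  13.9]
side o bar 268 [27.1 29.8 31.5] [440.  -79.7  73.7  44.5 -58. ]
top o bar 385 [26.3 29.8 33.4] [441.8 -82.4  75.   44.2 -58. ]
```

View pics/b4.png

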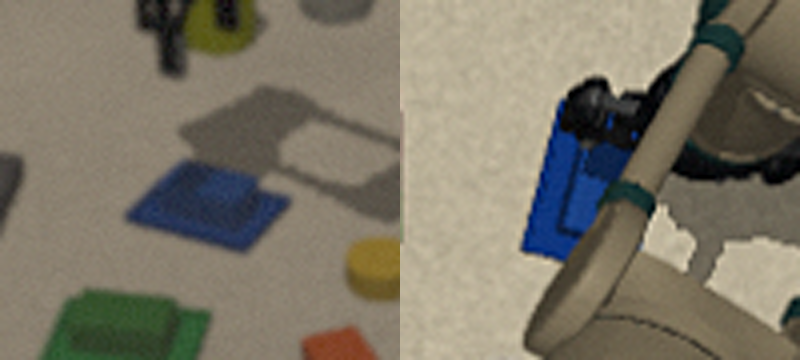

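Yellow, green and blue are all seated, with tops at 33–34 mm. Next the orange bar.

>>> servo_tool(commands=[[0.0854, [-0.0153, 0.0211, 0], [0, 0, -0.0754]], [0.0854, [-0.0153, 0.0211, 0], [0, 0, -0.0754]], [0.0854, [-0.0153, 0.0211, 0], [0, 0, -0.0754]], [0.0854, [-0.0153, 0.0211, 0], [0, 0, -0.0754]], [0.0854, [-0.0153, 0.0211, 0], [0, 0, -0.0754]], [0.0854, [-0.0153, 0.0211, 0], [0, 0, -0.0754]], [0.0854, [-0.0153, 0.0211, 0], [0, 0, -0.0754]], [0.0854, [-0.0153, 0.0211, 0], [0, 0, -0.0754]], [0.0854, [-0.0153, 0.0211, 0], [0, 0, -0.0754]], [0.0854, [-0.0153, 0.0211, 0], [0, 0, -0.0754]]])

```text
clock: 25.25
tcp_pos: [441.2, -81.7, 106.2]
ee_rot: [-0.436, 1.526, 0.435]
force: [0.1, -0.1, -0.0]
gripper_width: 85.6
```

>>> servo_tool(commands=[[0.0854, [0, 0, -0.025], [0, 0, 0]], [0.0854, [0, 0, -0.03], [0, 0, 0]], [0.0854, [0, 0, -0.015], [0, 0, 0]], [0.0854, [0, 0, 0], [0, 0, 0]], [0.0854, [0, 0, 0], [0, 0, 0]]])

```text
clock: 25.75
tcp_pos: [442.2, -82.6, 36.2]
ee_rot: [-0.438, 1.526, 0.438]
force: [0.4, -0.1, 0.5]
gripper_width: 85.2
```

```bash
python3 look.py o1 442 -82 30
```

```text
25.75 tcp [442.2 -82.6  36.2] beta 122.0 x [ 0.001 -0.    -1.   ] w 85.2 F [ 0.4 -0.1  0.5] j6 -0.9
```

View pics/o1.png

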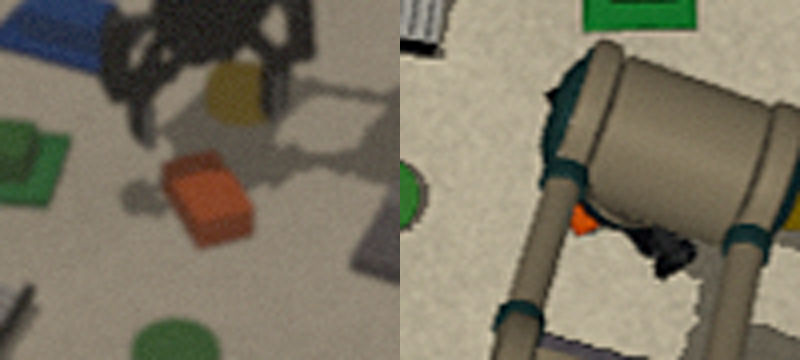

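>>> servo_tool(commands=[[0.0854, [0, 0, -0.02], [0, 0, 0]], [0.0854, [0, 0, -0.02], [0, 0, 0]], [0.0854, [0, 0, -0.013], [0, 0, 0]], [0.0854, [0, 0, -0.006], [0, 0, 0]], [0.0854, [0, 0, 0], [0, 0, 0]]])

```text
clock: 26.35
tcp_pos: [442.1, -82.6, -23.2]
ee_rot: [-0.438, 1.526, 0.438]
force: [-0.8, 0.3, -1.0]
gripper_width: 85.6
```

>>> servo_tool(commands=[[0.035, [0, 0, 0], [0, 0, 0]], [0.035, [0, 0, 0], [0, 0, 0]], [0.035, [0, 0, 0], [0, 0, 0]], [0.035, [0, 0, 0], [0, 0, 0]], [0.035, [0, 0, 0], [0, 0, 0]], [0.035, [0, 0, 0], [0, 0, 0]]])

```text
clock: 26.95
tcp_pos: [442.6, -82.7, -22.4]
ee_rot: [-0.439, 1.524, 0.437]
force: [0.1, 0.2, 6.1]
gripper_width: 43.8
```

>>> servo_tool(commands=[[0.035, [0, 0, 0.01], [0, 0, 0]], [0.035, [0, 0, 0.02], [0, 0, 0]], [0.035, [0, 0, 0.03], [0, 0, 0]], [0.035, [0, 0, 0.03], [0, 0, 0]], [0.035, [0, 0, 0.02], [0, 0, 0]], [0.035, [0, 0, 0], [0, 0, 0]]])

```text
clock: 27.55
tcp_pos: [444.1, -83.2, 89.8]
ee_rot: [-0.441, 1.52, 0.435]
force: [0.4, 0.1, -0.7]
gripper_width: 44.3
```

```bash
python3 look.py o2 442 -82 100; python3 -c "
from chk import *
chk('o',130,(442,-82),False,60,150)"
```

```text
27.55 tcp [444.1 -83.2  89.8] beta 122.0 x [ 0.007 -0.002 -1.   ] w 44.3 F [ 0.4  0.1 -0.7] j6 -0.9
side o bar 279 [134.8 142.1 143.7] [435.1 -79.5  76.1  46.9 -75.8]
top o bar 26 [136.5 140.4 143.6] [412.6 -61.4  17.4  10.2  53.1]
```

View pics/o2.png

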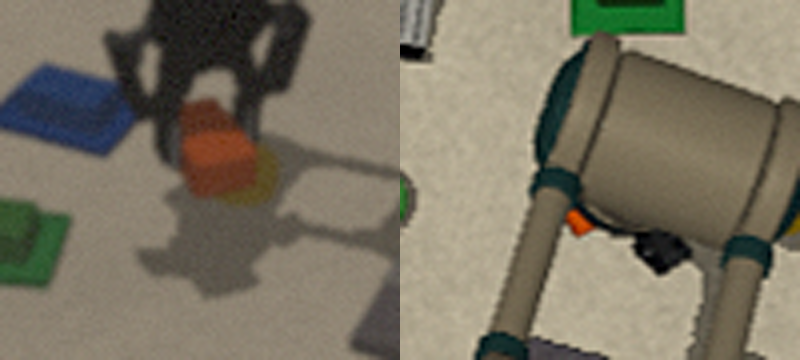

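Orange is held. I move above the stand, yaw to 171.3°, then tilt by 20°.

>>> servo_tool(commands=[[0.035, [0.0128, 0.0175, 0.002], [0, 0, 0.086]], [0.035, [0.0128, 0.0175, 0.002], [0, 0, 0.086]], [0.035, [0.0128, 0.0175, 0.002], [0, 0, 0.086]], [0.035, [0.0128, 0.0175, 0.002], [0, 0, 0.086]], [0.035, [0.0128, 0.0175, 0.002], [0, 0, 0.086]], [0.035, [0.0128, 0.0175, 0.002], [0, 0, 0.086]], [0.035, [0.0128, 0.0175, 0.002], [0, 0, 0.086]], [0.035, [0.0128, 0.0175, 0.002], [0, 0, 0.086]], [0.035, [0.0128, 0.0175, 0.002], [0, 0, 0.086]], [0.035, [0.0128, 0.0175, 0.002], [0, 0, 0.086]]])

```text
clock: 28.65
tcp_pos: [568.9, 93.2, 104.6]
ee_rot: [-1.098, 1.279, 1.102]
force: [-0.1, -1.1, -0.2]
gripper_width: 44.6
```

>>> servo_tool(commands=[[0.035, [0, 0, 0], [-0.0132, -0.0863, 0]], [0.035, [0, 0, 0], [-0.0132, -0.0863, 0]], [0.035, [0, 0, 0], [-0.0132, -0.0863, 0]], [0.035, [0, 0, 0], [-0.0132, -0.0863, 0]], [0.035, [0, 0, 0], [0, 0, 0]], [0.035, [0, 0, 0], [0, 0, 0]], [0.035, [0, 0, 0], [0, 0, 0]]])

```text
clock: 29.35
tcp_pos: [571.4, 92.5, 106.9]
ee_rot: [-1.263, 1.036, 0.833]
force: [-0.5, 0.0, -0.1]
gripper_width: 44.3
```

```bash
python3 look.py o3 575 92 100; cat > obar.py <<'E'
from h import *
from st import show
import sys
from scipy.spatial.transform import Rotation as Ro
s=show(); R=Ro.from_rotvec(s["ee_rot"]).as_matrix()
# bar axes: nrm = -tool x, width = tool z, length = cross
nz=-R[:,0]; wy=R[:,2]; lx=np.cross(wy,nz)
if lx[0]<0: lx=-lx; wy=-wy
print("len axis",lx.round(3),"norm",nz.round(3))
zc=float(sys.argv[1])
cx,cy=s["tcp_pos"][:2]
for n in("side","top"):
    c=pickle.load(open(n+"_last.pkl","rb"));W=world(c)
    hsv=cv2.cvtColor(c["color"],cv2.COLOR_BGR2HSV).astype(int)
    x,y,z=[W[...,i] for i in range(3)]
    m=((hsv[...,0]<16)&(hsv[...,1]>120))&(abs(x-cx)<70)&(abs(y-cy)<70)&(z>zc)&(z<zc+130)
    P=W[m]-s["tcp_pos"]
    if len(P)<20: continue
    q=np.stack([P@lx,P@wy,P@nz],1)
    print(n,len(P),"len,width,norm pct2:",np.percentile(q,2,0).round(1),"pct98",np.percentile(q,98,0).round(1))
E
python3 obar.py 60
```

```text
29.35 tcp [571.4  92.5 106.9] beta 171.3 x [ 0.338 -0.052 -0.94 ] w 44.3 F [-0.5  0.  -0.1] j6 -1.23
29.45 tcp [571.5  92.3 106.9] beta 171.3 x [ 0.339 -0.052 -0.94 ] w 44.2 F [ 0.1 -0.4 -0.3] j6 -1.23
len axis [ 0.929 -0.143  0.342] norm [-0.339  0.052  0.94 ]
side 343 len,width,norm pct2: [-37.5 -17.2  29.9] pct98 [33.2 24.3 55.6]
top 206 len,width,norm pct2: [ 10.1 -21.2  27.3] pct98 [38.4 22.  57.8]
```

View pics/o3.png

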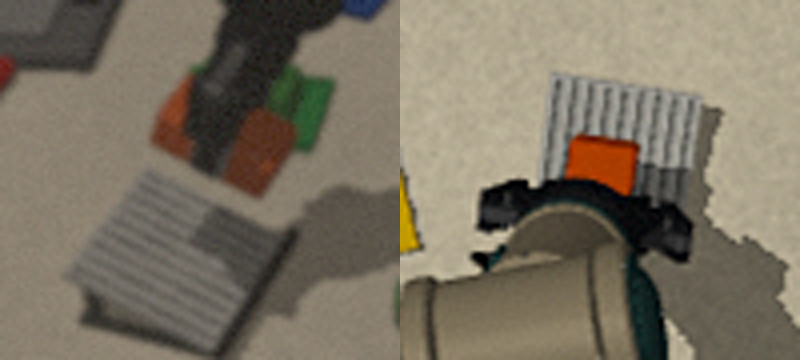

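The orientation is right: the length axis is 20° up along −8.7°. The bar centre sits at the TCP along its length, with its underside about 23 mm behind the reported TCP, so the height error is a tool-length one. Staging over the plate, 10 mm clear.

>>> servo_tool(commands=[[0.035, [0.0055, -0.001, -0.018], [0, 0, 0]], [0.035, [0.0058, -0.0009, -0.0186], [0, 0, 0]], [0.035, [0.006, -0.0009, -0.017], [0, 0, 0]], [0.035, [0.006, -0.0009, -0.017], [0, 0, 0]], [0.035, [0.0063, -0.001, -0.0168], [0, 0, 0]], [0.035, [0, 0, 0], [0, 0, 0]], [0.035, [0, 0, 0], [0, 0, 0]]])

```text
clock: 30.15
tcp_pos: [600.1, 87.6, 19.1]
ee_rot: [-1.263, 1.036, 0.833]
force: [-0.1, -1.5, 0.2]
gripper_width: 44.5
```

```bash
python3 look.py o4 585 90 40;python3 obar.py 30; python3 - <<'E'
from h import *; from st import show
s=show(); e=np.array([.929,-.143,.342]); nz=np.array([-.339,.052,.94]); 
F=np.array([553.8,95,16]); d=s["tcp_pos"]+23.3*nz-F
print("x",d@e,"h",d@nz,"y",d@np.array([.151,.9885,0]))
E
```

```text
30.15 tcp [600.1  87.6  19.1] beta 171.3 x [ 0.338 -0.052 -0.94 ] w 44.5 F [-0.1 -1.5  0.2] j6 -1.19
30.25 tcp [600.3  87.8  20.2] beta 171.3 x [ 0.34  -0.052 -0.939] w 44.2 F [0.5 0.4 0.4] j6 -1.19
len axis [ 0.928 -0.142  0.343] norm [-0.34   0.052  0.939]
side 307 len,width,norm pct2: [-38.2 -16.1  29. ] pct98 [ 32.9  61.4 113.7]
top 172 len,width,norm pct2: [  9.6 -21.3  24.5] pct98 [38.3 20.8 58.8]
30.25 tcp [600.3  87.8  20.2] beta 171.3 x [ 0.34  -0.052 -0.939] w 44.2 F [0.5 0.4 0.4] j6 -1.19
x 45.63115136771891 h 11.164457391979141 y -0.12115222483648667
```

View pics/o4.png

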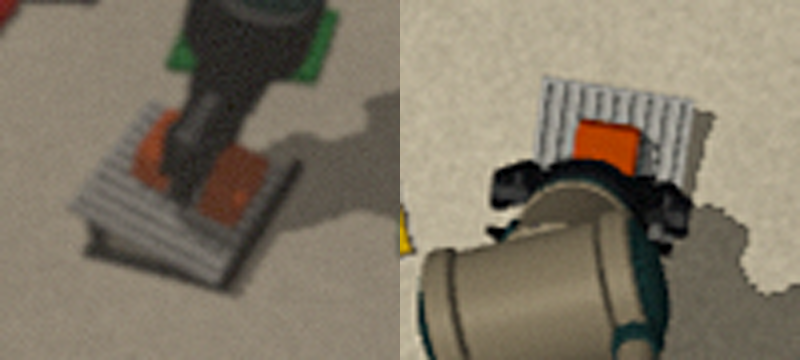

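>>> servo_tool(commands=[[0.035, [0.0012, -0.0002, -0.0033], [0, 0, 0]], [0.035, [0.0012, -0.0002, -0.0033], [0, 0, 0]], [0.035, [0, 0, 0], [0, 0, 0]]])

```text
clock: 30.55
tcp_pos: [601.8, 87.4, 12.7]
ee_rot: [-1.263, 1.036, 0.833]
force: [0.4, 0.1, -1.5]
gripper_width: 44.5
```

>>> servo_tool(commands=[[0.035, [-0.0028, 0.0004, -0.001], [0, 0, 0]], [0.035, [0, 0, 0], [0, 0, 0]]])

```text
clock: 30.75
tcp_pos: [598.2, 87.9, 11.5]
ee_rot: [-1.263, 1.036, 0.834]
force: [0.4, -0.4, -1.9]
gripper_width: 44.2
```

>>> servo_tool(commands=[[0.035, [-0.0019, 0.0003, -0.0007], [0, 0, 0]], [0.035, [0, 0, 0], [0, 0, 0]]])

```text
clock: 30.95
tcp_pos: [596.7, 88.1, 10.9]
ee_rot: [-1.263, 1.036, 0.833]
force: [-0.4, 0.5, -1.8]
gripper_width: 44.1
```

>>> servo_tool(commands=[[0.035, [-0.0009, 0.0001, -0.0003], [0, 0, 0]], [0.035, [0, 0, 0], [0, 0, 0]]])

```text
clock: 31.15
tcp_pos: [596.1, 88.2, 10.7]
ee_rot: [-1.263, 1.036, 0.833]
force: [0.1, -0.1, -1.2]
gripper_width: 44.4
```

>>> servo_tool(commands=[[0.035, [-0.0009, 0.0001, -0.0003], [0, 0, 0]], [0.035, [0, 0, 0], [0, 0, 0]]])

```text
clock: 31.35
tcp_pos: [595.2, 88.3, 10.3]
ee_rot: [-1.263, 1.036, 0.833]
force: [0.4, -0.8, -1.0]
gripper_width: 44.4
```

>>> servo_tool(commands=[[0.035, [-0.0009, 0.0001, -0.0003], [0, 0, 0]], [0.035, [0, 0, 0], [0, 0, 0]]])

```text
clock: 31.55
tcp_pos: [594.9, 88.4, 10.4]
ee_rot: [-1.264, 1.035, 0.832]
force: [0.7, -0.6, -1.1]
gripper_width: 44.6
```

```bash
python3 look.py o5 585 90 40;python3 - <<'E'
from h import *; from st import show
s=show(); e=np.array([.929,-.143,.342]); nz=np.array([-.339,.052,.94]); 
F=np.array([553.8,95,16]); d=s["tcp_pos"]+23.3*nz-F
print("x",d@e,"h",d@nz,"Falong",s["force"]@e,"Fn",s["force"]@nz)
E
```

```text
31.55 tcp [594.9  88.4  10.4] beta 171.3 x [ 0.339 -0.052 -0.939] w 44.6 F [ 0.7 -0.6 -1.1] j6 -1.17
31.65 tcp [594.9  88.4  10.4] beta 171.3 x [ 0.339 -0.052 -0.939] w 44.2 F [ 0.7  0.3 -1.5] j6 -1.17
x 37.205776799519654 h 3.756011910401028 Falong 0.13521940582978334 Fn -1.6410977204700052
```

View pics/o5.png

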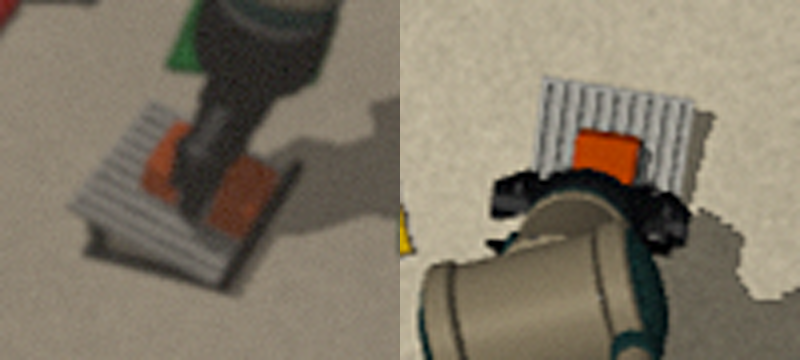

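>>> servo_tool(commands=[[0.035, [-0.0009, 0.0001, -0.0003], [0, 0, 0]], [0.035, [0, 0, 0], [0, 0, 0]]])

```text
clock: 31.85
tcp_pos: [594.9, 88.5, 10.5]
ee_rot: [-1.264, 1.033, 0.831]
force: [3.8, -0.9, -0.7]
gripper_width: 44.4
```

>>> servo_tool(commands=[[0.035, [-0.0009, 0.0001, -0.0003], [0, 0, 0]], [0.035, [0, 0, 0], [0, 0, 0]]])

```text
clock: 32.05
tcp_pos: [594.9, 88.5, 10.6]
ee_rot: [-1.265, 1.032, 0.83]
force: [4.9, -3.8, -0.8]
gripper_width: 43.9
```

The ledge is touched (4–5 N along the slope). I back off slightly, then lower square to the plate.

>>> servo_tool(commands=[[0.035, [0.0021, -0.0003, 0.0008], [0, 0, 0]], [0.035, [0.0007, -0.0001, -0.0019], [0, 0, 0]], [0.035, [0, 0, 0], [0, 0, 0]]])

```text
clock: 32.35
tcp_pos: [595.6, 88.3, 8.3]
ee_rot: [-1.263, 1.035, 0.833]
force: [3.2, -0.2, -0.9]
gripper_width: 43.9
```

>>> servo_tool(commands=[[0.035, [0.0003, -0.0001, -0.0009], [0, 0, 0]], [0.035, [0, 0, 0], [0, 0, 0]]])

```text
clock: 32.55
tcp_pos: [595.9, 88.2, 7.5]
ee_rot: [-1.263, 1.035, 0.833]
force: [2.1, -0.8, 0.8]
gripper_width: 44.3
```

>>> servo_tool(commands=[[0.035, [0.0003, 0, -0.0009], [0, 0, 0]], [0.035, [0, 0, 0], [0, 0, 0]]])

```text
clock: 32.75
tcp_pos: [596.0, 88.2, 7.4]
ee_rot: [-1.264, 1.035, 0.832]
force: [-1.0, -0.6, 6.9]
gripper_width: 44.2
```

>>> servo_tool(commands=[[0.055, [0, 0, 0], [0, 0, 0]], [0.065, [0, 0, 0], [0, 0, 0]], [0.075, [0, 0, 0], [0, 0, 0]], [0.075, [0, 0, 0], [0, 0, 0]], [0.08, [-0.005, 0.0008, 0.014], [0, 0, 0]], [0.08, [-0.01, 0.0015, 0.028], [0, 0, 0]], [0.08, [-0.013, 0.002, 0.036], [0, 0, 0]], [0.08, [-0.013, 0.002, 0.036], [0, 0, 0]]])

```text
clock: 33.55
tcp_pos: [553.9, 94.4, 120.9]
ee_rot: [-1.263, 1.037, 0.834]
force: [0.4, 0.0, -0.6]
gripper_width: 79.7
```

>>> servo_tool(commands=[[0.08, [-0.03, -0.02, 0.03], [0, 0, 0]], [0.08, [-0.03, -0.03, 0.03], [0, 0, 0]], [0.08, [-0.03, -0.04, 0.02], [0, 0, 0]], [0.08, [-0.03, -0.045, 0.01], [0, 0, 0]], [0.08, [-0.03, -0.045, 0], [0, 0, 0]], [0.08, [-0.03, -0.045, 0], [0, 0, 0]], [0.08, [-0.02, -0.045, 0], [0, 0, 0]], [0.08, [-0.02, -0.045, 0], [0, 0, 0]], [0.08, [-0.01, -0.045, 0], [0, 0, 0]], [0.08, [0, -0.04, 0], [0, 0, 0]]])

```text
clock: 34.55
tcp_pos: [334.4, -291.7, 207.2]
ee_rot: [-1.261, 1.038, 0.83]
force: [0.5, -0.6, 0.1]
gripper_width: 80.1
```

```bash
python3 look.py o6 590 90 40; python3 chk.py ygb; python3 - <<'E'
from h import *
e=np.array([np.cos(np.radians(20))*.9885,-np.cos(np.radians(20))*.1513,np.sin(np.radians(20))]); n=np.array([.1513,.9885,0]); nz=np.cross(e,n)
F=np.array([553.8,95,16])
for nm in("side","top"):
    c=pickle.load(open(nm+"_last.pkl","rb"));W=world(c)
    hsv=cv2.cvtColor(c["color"],cv2.COLOR_BGR2HSV).astype(int)
    x,y,z=[W[...,i] for i in range(3)]
    m=(hsv[...,0]<16)&(hsv[...,1]>130)&(abs(x-590)<70)&(abs(y-90)<70)&(z>15)&(c["depth"]>0)
    P=W[m]-F; q=np.stack([P@e,P@n,P@nz],1); T=q[q[:,2]>24]
    A=np.c_[T[:,:2],np.ones(len(T))]; k=np.linalg.lstsq(A,T[:,2],rcond=None)[0]
    print(nm,len(T),"top face x,y rect",rect(T),"h",np.median(T[:,2]).round(1),"tilt",k[:2].round(3))
    for nn,u0,v0,r0 in([("yr",378,203,26),("gr",274,203,26)] if nm=="top" else []):
        mm=seg(c,W,u0,v0,r0); print(nn,rect(W[mm]))
    cv2.imwrite(f"pics/end_{nm}.png",c["color"])
E
```

```text
34.55 tcp [ 334.4 -291.7  207.2] beta 171.1 x [ 0.338 -0.054 -0.94 ] w 80.1 F [ 0.5 -0.6  0.1] j6 -2.68
side y bar 613 [29.8 33.5 35.1] [586.2 289.4  73.7  45.8  14.6]
   tray [584.  286.9 115.   87.1  14.3]
top y bar 410 [29.2 33.6 37.9] [588.  288.2  76.2  45.9  14.3]
   tray [585.4 286.7 116.1  85.2  13.5]
   tray [ 610.1 -101.9  107.8   79.1    5.3]
top g bar 403 [30.1 33.7 37.6] [ 6.137e+02 -1.076e+02  7.380e+01  4.740e+01 -5.000e-01]
   tray [ 6.140e+02 -1.074e+02  1.145e+02  8.250e+01  2.000e-01]
side b bar 150 [29.3 33.7 36. ] [ 593.4 -286.    73.6   37.1  -13.1]
   tray [ 593.2 -289.1  110.5   81.8  -14.4]
top b bar 431 [29.1 33.4 37.3] [ 594.5 -293.3   78.    45.8  -14.8]
   tray [ 595.3 -293.4  112.7   84.7  -14.5]
side 408 top face x,y rect [35.2  2.  72.  46.5 -1.9] h 30.2 tilt [ 0.007 -0.028]
top 385 top face x,y rect [38.  -0.  75.6 42.8 -0.7] h 29.5 tilt [0.003 0.018]
yr [ 423.8 -104.6  294.4   56.6  -82.8]
gr [425.2  63.8  93.3  55.6  59.2]
```

View pics/o6.png

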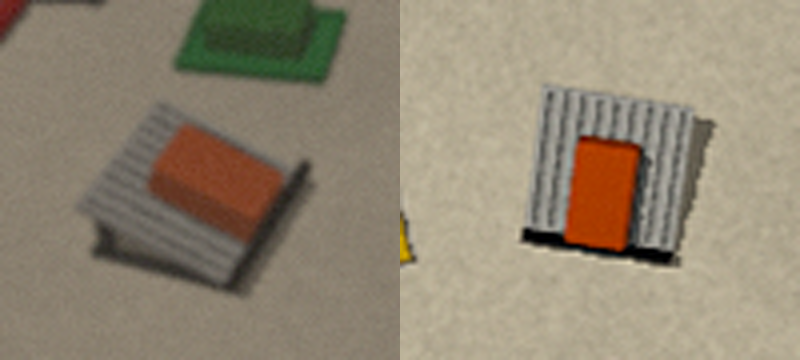

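View pics/end_top.png

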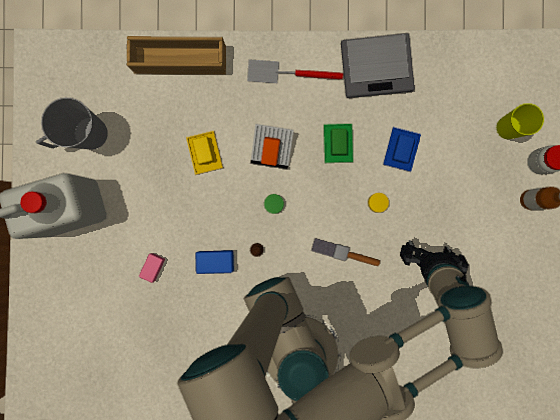

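All four bars sit as required and both rounds are at their original pixels ((378,203) and (274,203)). Joint 6 is near its limit, so I step back a little, let everything rest, and hand in.

>>> servo_tool(commands=[[0.08, [0.01, 0.03, 0], [0, 0, 0]], [0.08, [0.01, 0.03, 0], [0, 0, 0]], [0.08, [0, 0, 0], [0, 0, 0]], [0.08, [0, 0, 0], [0, 0, 0]], [0.08, [0, 0, 0], [0, 0, 0]]])

```text
clock: 35.15
tcp_pos: [356.5, -229.6, 207.2]
ee_rot: [-1.264, 1.036, 0.833]
force: [-0.8, 0.1, 0.1]
gripper_width: 79.8
```

```bash
python3 st.py; python3 -c "
from rig import robot
print(robot.sign_off())"
```

```text
35.15 tcp [ 356.5 -229.6  207.2] beta 171.3 x [ 0.338 -0.052 -0.94 ] w 79.8 F [-0.8  0.1  0.1] j6 -2.52
the job is handed in; nothing more can be done
None
```

All four bars are put away and the job is handed in at about 35 s. The sign-off reports no verdict, so this rests on my own checks.

**Trays:** The yellow, green and blue bars lie flat in their own trays. Their tops measured 33–34 mm (34 expected), and in the top view their centres are within about 3 mm of the tray centres. For blue I took the smaller bar and left the large box and the pink one.

**Orange bar:** I lowered it at the plate's slope, touched it to the ledge, backed off a fraction, set it down and released it. The top view gives its centre 38.0 mm up from the ledge foot, on the middle line, with tilt within 0.02 rad. The side view gives 35.2 mm and 2 mm off the middle line. Both are inside the limits, and the 3 mm difference matches the side camera's usual offset.

**Checks that failed or disagreed:**
- **Tool height:** The reported TCP height read about 40 mm too low, as if the tool length were wrong. My first grasp therefore closed on air above the yellow bar without moving it. After that I set heights from the pictures and contact force.
- **Side view of green and blue:** The side camera gave no reading of the green bar in its tray. It put the blue bar about 3 mm off centre.
- **Round soaps:** My final automatic measurement of the round soaps gave nonsense values. I judged them unmoved by eye, as they appear at the same pixels as at the start.
- **Joint 6:** It came close to its limit on the last retreat (−2.68 of −2.7 rad). I stepped it back before handing in.

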